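# Heft the screw boxes: shelve the stocked, tray the ones that ran low

## Task

Heft each of the three closed screw boxes by the black rib on its lid: a box of 400 g or more still has stock and goes on the plywood shelf, square to it and pushed right up so that one of its short ends touches the aluminium rail; a lighter box goes in the steel refill tray, flat on its floor. Keep the boxes upright, set them down rather than drop them, never stack them, and leave the mug, oil bottle and screwdriver alone.

Things in the scene. Friction and masses are not known exactly. Their poses are not given: they have to be found in the camera images.
- box_a: loose closed grey plastic screw box with a grey lid; all three look alike. 100 (x) x 60 (y) x 60 mm high; centred on the lid a solid upright black grip rib 70 long (x), 20 thick (y), 30 high (top 90 mm over the underside). Origin: centre of the underside, z up. It stays shut. Its hidden mass, 140 to 660 g, differs for each box and episode; centred under the rib
- box_b: loose closed grey plastic screw box with a grey lid; all three look alike. 100 (x) x 60 (y) x 60 mm high; centred on the lid a solid upright black grip rib 70 long (x), 20 thick (y), 30 high (top 90 mm over the underside). Origin: centre of the underside, z up. It stays shut. Its hidden mass, 140 to 660 g, differs for each box and episode; centred under the rib
- box_c: loose closed grey plastic screw box with a grey lid; all three look alike. 100 (x) x 60 (y) x 60 mm high; centred on the lid a solid upright black grip rib 70 long (x), 20 thick (y), 30 high (top 90 mm over the underside). Origin: centre of the underside, z up. It stays shut. Its hidden mass, 140 to 660 g, differs for each box and episode; centred under the rib
- shelf: fixed low stock shelf, left or right of the robot: plywood board 15 mm thick, spanning x -70..+60, y -140..+140 mm, with an aluminium rail 40 mm high (over the bench) along its +x edge, inner face at x = +60 mm; other sides open. Origin: on the bench under it. A box against the rail lies along the shelf's x, origin at x = +10, z = 15 mm; three fit at y = -85, 0, +85 mm
- tray: fixed refill tray, on the side where the shelf is not: open steel tray 150 (x) by 300 (y) by 30 mm high, walls and floor 5 mm thick. Origin: centre of the underside. A box on its floor has its origin at z = 5 mm; three fit lying along x at y = -90, 0, +90 mm
- oil: bystander: small bare-metal oil bottle, 48 mm across, 105 high; origin under its centre; loose
- mug: bystander: white mug, 76 mm across, 85 high; origin under its centre; loose
- driver: bystander: screwdriver 160 mm long lying on the bench along its x; loose
Not all that is in view belongs to the job. Leave any green or red look-alike of the box_b alone. What is shaped like the box_c but orange is not meant.

How it is judged:
By the outcome, as a careful person would: the job done as asked, in the order asked, and still so for the second after the job is handed in, with the robot touching nothing.
It also fails if it takes over 70 s, if anything falls off the work surface, if the arm or the gripper's body presses on something with over 40 N, if the wrist force passes 120 N, or if a joint passes its speed limit or range.

## Robot

A 6-joint arm with a two-finger parallel gripper is mounted at the origin on the work surface. World frame = base frame: x ahead of the robot, y to its left, z up, the work surface at z = 0. Lengths are in m, angles in rad, forces in N, time in s.
With the tool pointing down it reaches from about 0.35 to 0.975 m from the base axis. Payload 4.9 kg.
Tool frame: the origin (TCP) lies on the centre line of the jaws, within the pads' length; the fingertips stand 19 mm ahead of it and the grasp point (between the pads) is the TCP; z points along the fingers, y is the line along which they close (so a half turn about z gives the same grasp; the last joint's range is limited). The gripper opens to 85 mm and grips with 20 to 120 N. Pads are 22 mm wide; open, the fingers measure 114 mm over their backs; the gripper's body (76 mm by 85 mm) begins 54 mm behind the grasp point. The pads swing forward as they close: fully open they stand 13 mm farther back than shut.
Start: joints at [-1.282, 0.053, 1.613, -0, 1.476, -0.119], TCP at [0.248, -0.574, 0.25] pointing down, gripper open.
Joint ranges: [-3.01, 3.01], [-1.01, 2.22], [0.06, 2.58], [-1.02, 4.17], [0.09, 2.62], [-3.14, 3.14]. Speed limits (rad/s): [2.57, 2.57, 3.14, 3.14, 3.14, 3.14].

## Interface

Orientations are given as a unit quaternion [w, x, y, z].
In Python, from plant import state, grab_frame, ticket, spotter gives the robot as it stands.
- The arm moves only by the tool apply_moves, never from a script. Its argument "series" is a list of rows, each an object of numbers: "jaw": the closure, from 0 (fully open) to 1 (shut); "dx", "dy", "dz": the shift along the tool's x, y, z in mm; "turn": the turn about the tool's z in rad. A call has 1 to 5 rows; each row is the pose to reach, as a shift and turn from the pose commanded when the call began, along the tool's axes at that moment; what a row does not reach only later rows make up. A row lasts 1/12 s, in which the tool goes at most 41.7 mm and 7.16 degrees, less where a joint would pass 70% of its speed; a pose out of reach is approached as far as the arm can. A call with a gripper value outside its range is refused whole. The fingers move at their own pace and stop on an object; the grip force is fixed at half the most. Time passes only in rows, so rows that repeat a pose let the fingers close. It gives the time, the measured TCP pose, the force, the opening and the grip force at its end, in the units of the state.
- state(): the state, without advancing time (a new reading comes with each control period).
- grab_frame(name): name is "scene" or "top" or "wrist"; returns a dict with "pixels" (420x560x3 uint8, red, green, blue), "mtx" (3x3 intrinsics, pixels), "camera_from_world" (4x4, takes a point from world to camera coordinates). Camera axes: x right, y down, z forward; pixel columns grow to the right and rows downward; lengths in m; the calibration is good to about 2 mm. A picture is of the moment at which its call begins. There is no depth.
- ticket.job_done(): hands the job in; it is judged then, once.
Trained networks look in a picture, given as the dict that the camera call returned (one of the last four; its "shot" number tells which), for a name from the list of things; names that differ only in an ending like _2 or _b are one class to them, and where a whole thing is asked for, a point or a joint stands for the part that bears it (a point fixed in the world has none). Each returns a list of dicts, best first, with "conf" (0 to 1); they miss things now and then, are a little off and sometimes report something else, mostly with a low value. They report only what shows in the picture. A call takes as long as a camera call. They do not tell look-alikes from the thing itself.
- spotter.outline_of(picture, target): "region" (420x560 bool, what is visible of it) and "extent" ([left, top, right, bottom] in pixels, round what is visible of it).
The state is a dict: "time": time; "joint_pos": joint angles; "joint_vel": joint speeds; "joint_efforts": joint torques, N m; "tool_pos": TCP position; "tool_rot": TCP orientation; "contact_force": force on the tool from outside, world axes, zero at the start; "ft_torque": the same for the moment, N m; "gripper_width": opening from 0.0 (shut) to 1.0 (fully open); "grasp_force": force on a finger pad.
Only numpy, scipy, OpenCV 4.12 (cv2) and the standard library are available. Lean on these libraries where they do the work, as an engineer would, in place of code of your own. Each camera call takes 0.05 s, during which the arm holds its last target. There are 200 camera calls.

## Working session

There is one attempt and no reset: what is moved stays moved. The work goes in short steps, Python scripts to look and compute and a tool call to move; the robot and the scene stay as the last step left them, time stands still between calls to the robot, and variables do not carry over. Pictures are saved under pics/ and viewed, at most 10 in all, crops included, and the job is handed in when it is done.

Besides the shell and the picture viewer there is one more tool, called as name([rows], argument=value, ...), one row to a line, values as JSON. apply_moves: Moves the arm, as the interface text tells. Its arguments: {"type":"object","properties":{"series":{"type":"array","items":{"type":"object","properties":{"jaw":{"type":"number"},"dx":{"type":"number"},"dy":{"type":"number"},"dz":{"type":"number"},"turn":{"type":"number"}}}}},"required":["series"]}

```bash
mkdir -p pics; cat > h.py <<'E'
import numpy as np,cv2
from plant import state, grab_frame, ticket, spotter
def save(p,n): cv2.imwrite('pics/'+n,p['pixels'][:,:,::-1])
E
python3 - <<'E'
from h import *
import pickle
a=grab_frame('scene');b=grab_frame('top')
for n,p in (('scene',a),('top',b)):
    save(p,n+'0.png'); print(n,p['mtx'].round(1).tolist(),p['camera_from_world'].round(3).tolist())
    for t in ('box_a','shelf','tray','oil','mug','driver'):
        print(t,[(round(d['conf'],2),list(map(int,d['extent']))) for d in spotter.outline_of(p,t)][:6])
pickle.dump((a,b),open('f0.pkl','wb'))
s=state();print(s)
E
```

```text
scene [[472.8, 0.0, 269.9], [0.0, 472.8, 212.0], [0.0, 0.0, 1.0]] [[0.734, 0.68, 0.005, -0.369], [0.532, -0.57, -0.626, -0.258], [-0.423, 0.462, -0.78, 1.31], [0.0, 0.0, 0.0, 1.0]]
box_a [(0.89, [306, 216, 362, 266]), (0.89, [229, 122, 266, 173]), (0.75, [223, 366, 288, 420]), (0.66, [89, 180, 144, 238]), (0.63, [256, 193, 308, 242]), (0.56, [213, 177, 263, 224])]
shelf [(0.65, [121, 227, 262, 367]), (0.34, [209, 176, 263, 226])]
tray [(0.74, [298, 118, 426, 218])]
oil [(0.93, [396, 208, 426, 248]), (0.22, [303, 306, 366, 360])]
mug [(0.7, [304, 306, 363, 360])]
driver [(0.58, [333, 261, 394, 307])]
top [[411.7, 0.0, 281.3], [0.0, 411.7, 204.6], [0.0, 0.0, 1.0]] [[-0.015, -1.0, 0.004, -0.004], [-0.992, 0.014, -0.127, 0.525], [0.127, -0.006, -0.992, 0.9], [0.0, 0.0, 0.0, 1.0]]
box_a [(0.88, [253, 181, 298, 218]), (0.87, [265, 228, 317, 264]), (0.86, [236, 127, 283, 168]), (0.85, [212, 263, 256, 319]), (0.57, [397, 70, 433, 123])]
shelf [(0.97, [357, 140, 424, 269]), (0.57, [250, 178, 297, 214])]
tray [(0.94, [114, 127, 208, 263])]
oil [(0.62, [193, 81, 215, 114])]
mug [(0.92, [321, 65, 361, 113]), (0.62, [249, 179, 302, 215])]
driver [(0.86, [256, 99, 309, 113])]
{'time': 0.7, 'joint_pos': array([-1.28196418e+00,  5.26460505e-02,  1.61281932e+00, -2.43641443e-05,
        1.47602229e+00, -1.18990319e-01]), 'joint_vel': array([ 6.28509962e-05,  4.30629444e-04,  3.65234201e-04, -6.45522543e-04,
        3.50050492e-04, -1.63751464e-04]), 'joint_efforts': array([ 1.11118945e-03, -3.93554056e+01, -3.70367825e+01, -9.50902358e-05,
        4.12045329e-04,  5.71756615e-06]), 'tool_pos': array([ 0.24788426, -0.57374865,  0.25038531]), 'tool_rot': array([ 5.33349942e-05,  9.79281807e-01,  2.02502196e-01, -7.63114845e-06]), 'contact_force': array([-0.30537451, -0.02214545,  0.09651239]), 'ft_torque': array([-0.00919171, -0.01919463, -0.00016501]), 'grasp_force': 0.0, 'gripper_width': 1.0023194597887846}
```

```bash
python3 - <<'E'
import cv2
a=cv2.imread('pics/top0.png');cv2.imwrite('pics/topc.png',cv2.resize(a[50:330,90:450],None,fx=2.1,fy=2.1,interpolation=cv2.INTER_CUBIC))
E
```

```text
(no output)
```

View pics/scene0.png

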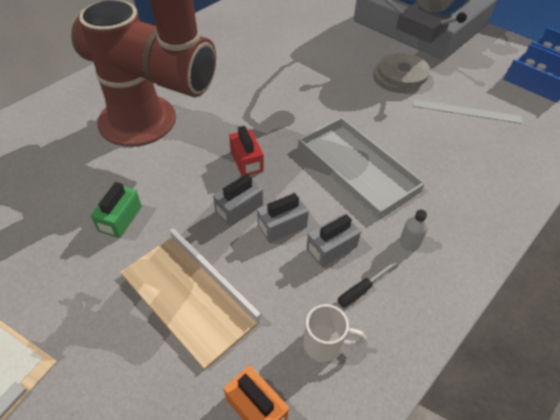

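View pics/topc.png

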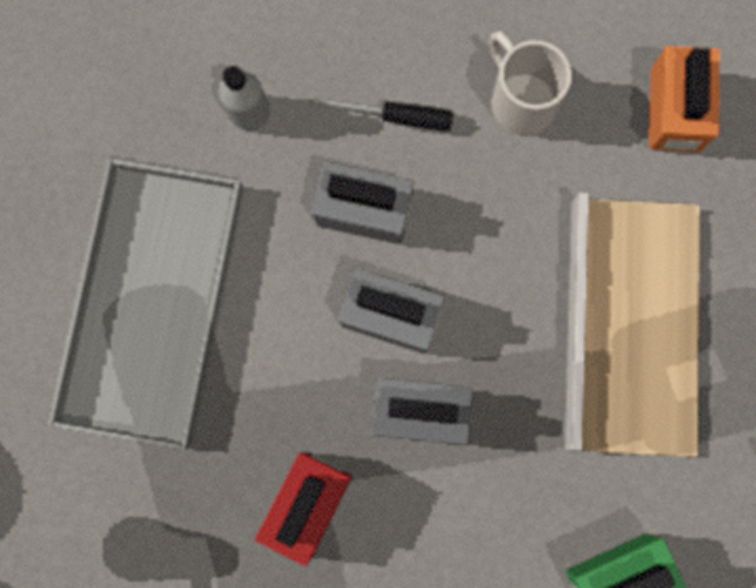

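Top crop: the candidates are grey boxes at (362,195), (390,308) and (422,410), the red one at (303,508), the green one at (625,570) and the orange one at (690,95). Only the three grey ones fit the description. The shelf is at (640,325) with its rail on the left edge, towards the boxes, and the tray is at (147,300). Next I fit the model silhouettes in both views.

```bash
cat > fit.py <<'E'
from h import *
from scipy.optimize import minimize
def cub(x0,x1,y0,y1,z0,z1): return np.array([[x,y,z] for x in(x0,x1) for y in(y0,y1) for z in(z0,z1)])/1000
BOX=[cub(-50,50,-30,30,0,60),cub(-35,35,-10,10,60,90)]
RIB=[cub(-35,35,-10,10,60,90)]
SHELF=[cub(-70,60,-140,140,0,15),cub(60,64,-140,140,0,40)]
TRAY=[cub(-75,75,-150,150,0,30)]
def proj(f,P):
    c=P@f['camera_from_world'][:3,:3].T+f['camera_from_world'][:3,3]
    u=c@f['mtx'].T; return u[:,:2]/u[:,2:]
def render(f,parts,q,S=4):
    m=np.zeros((420*S,560*S),np.uint8); c,s=np.cos(q[3]),np.sin(q[3]); R=np.array([[c,-s,0],[s,c,0],[0,0,1]])
    for P in parts:
        u=proj(f,P@R.T+q[:3])
        h=cv2.convexHull((((u+.5)*S-.5)*16).round().astype(np.int32))
        cv2.fillConvexPoly(m,h,1,shift=4)
    return cv2.resize(m.astype(np.float32),(560,420),interpolation=cv2.INTER_AREA)
def fit(views,parts,q0,free=4):
    def cost(p):
        q=np.r_[p,q0[free:]] if free<4 else p
        return sum(np.abs(render(f,parts,q)-m).sum()/m.sum() for f,m in views)
    best=None
    for _ in range(2):
        x=q0[:free] if best is None else best.x
        sim=np.vstack([x]+[x+np.eye(len(x))[i]*[.015,.015,.012,.15][i] for i in range(len(x))])
        best=minimize(cost,x,method='Nelder-Mead',options=dict(initial_simplex=sim,xatol=1e-4,fatol=1e-4,maxiter=150))
    return best.x,best.fun
def ground(f,uv,z=0.):
    R=f['camera_from_world'][:3,:3];t=f['camera_from_world'][:3,3]
    d=R.T@np.linalg.solve(f['mtx'],np.r_[uv,1]); c=-R.T@t
    return c+d*(z-c[2])/d[2]
E
python3 - <<'E'
from fit import *
import pickle
a,b=pickle.load(open('f0.pkl','rb'))
fr={'s':a,'t':b}
D={(k,t):spotter.outline_of(fr[k],t) for k in fr for t in('box_a','shelf','tray')}
pickle.dump(D,open('d0.pkl','wb'))
def near(k,t,P):
    u=proj(fr[k],np.array([P]))[0]
    return min(D[k,t],key=lambda d:np.hypot(*(np.array([d['extent'][0]+d['extent'][2],d['extent'][1]+d['extent'][3]])/2-u)))
def run(name,t,parts,uv,zm,yaw):
    P=ground(b,uv,zm); 
    v=[(fr[k],near(k,t,P)['region'].astype(np.float32)) for k in 'st']
    q,c=fit(v,parts,np.r_[P[:2],0,yaw]); print(name,q.round(4),np.degrees(q[3]).round(1),'cost',round(c,3))
    # dark rib
    if t=='box_a':
        vr=[]
        for k,m in zip('st',[x[1] for x in v]):
            f=fr[k]; z=cv2.dilate(render(f,BOX,q),np.ones((3,3)))>.5
            g=f['pixels'].max(2); vr.append((f,((g<60)&z).astype(np.float32)))
        q2,c2=fit(vr,RIB,q); print('   rib',q2.round(4),np.degrees(q2[3]).round(1),'cost',round(c2,3),[int(m.sum()) for _,m in vr])
for n,uv,y in(('b1',(362,195),1.4),('b2',(390,308),1.3),('b3',(422,410),1.57)):
    run(n,'box_a',BOX,(uv[0]/2.1+90,uv[1]/2.1+50),.05,y)
run('shelf','shelf',SHELF,(640/2.1+90,325/2.1+50),0,3.13)
run('shelf0','shelf',SHELF,(640/2.1+90,325/2.1+50),0,3.13)
run('tray','tray',TRAY,(147/2.1+90,300/2.1+50),0,-.1)
print(state()['time'])
E
```

```text
b1 [ 0.6611  0.0291 -0.0018  1.3635] 78.1 cost 0.164
   rib [ 0.6624  0.029  -0.0044  1.4106] 80.8 cost 0.576 [389, 349]
b2 [ 0.5402 -0.     -0.0014  1.2322] 70.6 cost 0.137
   rib [ 5.4170e-01  2.0000e-04 -4.4000e-03  1.2566e+00] 72.0 cost 0.477 [394, 322]
b3 [ 4.3230e-01 -3.1000e-02 -1.2000e-03  1.4569e+00] 83.5 cost 0.118
   rib [ 0.4319 -0.0319 -0.005   1.471 ] 84.3 cost 0.463 [375, 293]
shelf [ 5.2480e-01 -2.6590e-01  7.0000e-04  4.6526e+00] 266.6 cost 0.126
shelf0 [ 5.2480e-01 -2.6590e-01  7.0000e-04  4.6526e+00] 266.6 cost 0.126
tray [ 5.5690e-01  2.6650e-01 -1.3000e-03  1.3861e+00] 79.4 cost 0.04
1.0
```

```bash
cat >> h.py <<'E'
def head():
    w,x,y,z=state()['tool_rot']; return 2*np.arctan2(y,x)
def go(start,*wps):
    """start/wps: (x,y,z,heading deg); prints tool-frame deltas for successive calls"""
    p=np.array(start,float)
    for w in wps:
        w=np.array(w,float);d=(w-p)[:3]*1000;t=np.radians(p[3]);c,s=np.cos(t),np.sin(t)
        print('->',w.round(4),'dx %.1f dy %.1f dz %.1f turn %.4f'%(d[0]*c+d[1]*s,d[0]*s-d[1]*c,-d[2],-np.radians(((w[3]-p[3])+180)%360-180)))
        p=w
def here():
    s=state(); return (*s['tool_pos'],np.degrees(head()))
E
python3 - <<'E'
from fit import *
import pickle
a,b=pickle.load(open('f0.pkl','rb'));D=pickle.load(open('d0.pkl','rb'))
ms,mt=D['s','shelf'][0]['region'].astype(np.float32),D['t','shelf'][0]['region'].astype(np.float32)
for v in ([(a,ms),(b,mt)],[(b,mt)]):
    q,c=fit(v,SHELF,np.array([.525,-.266,0,1.57]),4 if len(v)>1 else 4);print(q.round(4),np.degrees(q[3]),c)
# wood edges by colour
for f,m in((a,ms),(b,mt)):
    p=f['pixels'].astype(int); w=((p[...,0]-p[...,2]>30)&(cv2.dilate(m,np.ones((9,9)))>0)).astype(np.uint8)
    h=max(cv2.findContours(w,0,2)[0],key=cv2.contourArea); u=cv2.approxPolyDP(cv2.convexHull(h),4,True)[:,0]
    print([(x.tolist(),ground(f,x,.015)[:2].round(3).tolist()) for x in u])
print(here()); go(here(),(.43,-.25,.25,84),(.432,-.0315,.20,84),(.432,-.0315,.083,84))
E
```

```text
[ 0.5249 -0.2653  0.0022  1.5128] 86.67944932134665 0.0843377411365509
[ 0.5245 -0.2596  0.0195  1.5054] 86.25572668125857 0.041399359703063965
[([171, 238], [0.394, -0.201]), ([256, 322], [0.668, -0.218]), ([205, 369], [0.665, -0.347]), ([120, 272], [0.383, -0.33])]
[([370, 145], [0.666, -0.223]), ([422, 148], [0.657, -0.346]), ([421, 267], [0.38, -0.327]), ([368, 263], [0.391, -0.207])]
(np.float64(0.2478549162618415), np.float64(-0.5737366603226661), np.float64(0.250332089485338), np.float64(23.364400859176165))
-> [ 0.43 -0.25  0.25 84.  ] dx 295.6 dy -225.0 dz 0.3 turn -1.0583
-> [ 4.32e-01 -3.15e-02  2.00e-01  8.40e+01] dx 217.5 dy -20.9 dz 50.0 turn -0.0000
-> [ 4.32e-01 -3.15e-02  8.30e-02  8.40e+01] dx 0.0 dy 0.0 dz 117.0 turn -0.0000
```

apply_moves([
  {"dx":296,"dy":-225,"dz":0,"turn":-1.058},
  {"dx":296,"dy":-225,"dz":0,"turn":-1.058},
  {"dx":296,"dy":-225,"dz":0,"turn":-1.058},
  {"dx":296,"dy":-225,"dz":0,"turn":-1.058},
  {"dx":296,"dy":-225,"dz":0,"turn":-1.058},
])

```text
invalid input at $.series[0]: expected keys jaw, dx, dy, dz, turn
```

```bash
python3 -c "
from h import *
print(here());go(here(),(.432,-.0315,.2,84))"
```

```text
(np.float64(0.2478549162618415), np.float64(-0.5737366603226661), np.float64(0.250332089485338), np.float64(23.364400859176165))
-> [ 4.32e-01 -3.15e-02  2.00e-01  8.40e+01] dx 384.1 dy -424.7 dz 50.3 turn -1.0583
```

apply_moves([
  {"jaw":0,"dx":384,"dy":-425,"dz":50,"turn":-1.058},
  {"jaw":0,"dx":384,"dy":-425,"dz":50,"turn":-1.058},
  {"jaw":0,"dx":384,"dy":-425,"dz":50,"turn":-1.058},
  {"jaw":0,"dx":384,"dy":-425,"dz":50,"turn":-1.058},
  {"jaw":0,"dx":384,"dy":-425,"dz":50,"turn":-1.058},
])

```text
time: 1.42
tool_pos: [0.3147, -0.3755, 0.232]
tool_rot: [0.0, 0.868, 0.496, 0.0]
contact_force: [1.4, 0.0, 0.4]
gripper_width: 0.999
grasp_force: 0.0
```

```bash
python3 -c "
from h import *
print(here());go(here(),(.432,-.0315,.2,84))"
```

```text
(np.float64(0.31471583831656075), np.float64(-0.3754878335516981), np.float64(0.23200811584181355), np.float64(59.482039768924615))
-> [ 4.32e-01 -3.15e-02  2.00e-01  8.40e+01] dx 355.9 dy -73.6 dz 32.0 turn -0.4279
```

apply_moves([
  {"jaw":0,"dx":356,"dy":-74,"dz":32,"turn":-0.428},
  {"jaw":0,"dx":356,"dy":-74,"dz":32,"turn":-0.428},
  {"jaw":0,"dx":356,"dy":-74,"dz":32,"turn":-0.428},
  {"jaw":0,"dx":356,"dy":-74,"dz":32,"turn":-0.428},
  {"jaw":0,"dx":356,"dy":-74,"dz":32,"turn":-0.428},
])

```text
time: 1.83
tool_pos: [0.3826, -0.1792, 0.2141]
tool_rot: [0.001, 0.744, 0.668, 0.0]
contact_force: [0.6, -0.3, -0.3]
gripper_width: 0.997
grasp_force: 0.0
```

```bash
python3 -c "
from h import *
print(here());go(here(),(.432,-.0315,.2,84))"
```

```text
(np.float64(0.38256558653507106), np.float64(-0.17922136280807252), np.float64(0.21408060691187242), np.float64(83.76976847077691))
-> [ 4.32e-01 -3.15e-02  2.00e-01  8.40e+01] dx 152.2 dy 33.1 dz 14.1 turn -0.0040
```

apply_moves([
  {"jaw":0,"dx":152,"dy":33,"dz":14,"turn":0},
  {"jaw":0,"dx":152,"dy":33,"dz":14,"turn":0},
  {"jaw":0,"dx":152,"dy":33,"dz":14,"turn":0},
  {"jaw":0,"dx":152,"dy":33,"dz":14,"turn":0},
  {"jaw":0,"dx":152,"dy":33,"dz":14,"turn":0},
])

```text
time: 2.25
tool_pos: [0.4323, -0.029, 0.1995]
tool_rot: [-0.001, 0.743, 0.67, 0.001]
contact_force: [-0.6, -0.4, 0.2]
gripper_width: 1.005
grasp_force: 0.0
```

```bash
python3 -c "
from fit import *
print(here(), state()['contact_force'])
f=grab_frame('wrist');save(f,'w1.png')
# overlay of the estimated box outlines
im=f['pixels'][:,:,::-1].copy()
for q in((.432,-.0315,0,1.465),(.541,.0002,0,1.245)):
    m=(render(f,RIB,np.array(q))>.5).astype(np.uint8);cv2.drawContours(im,cv2.findContours(m,0,1)[0],-1,(0,0,255),1)
cv2.imwrite('pics/w1.png',im)
go(here(),(.432,-.0315,.083,84))"
```

```text
(np.float64(0.4323314984938218), np.float64(-0.02901728735603761), np.float64(0.19947679885440023), np.float64(84.08967117587014)) [-0.64146436 -0.43160171  0.20664393]
-> [ 4.32e-01 -3.15e-02  8.30e-02  8.40e+01] dx -0.4 dy 0.0 dz 116.7 turn 0.0002
```

View pics/w1.png

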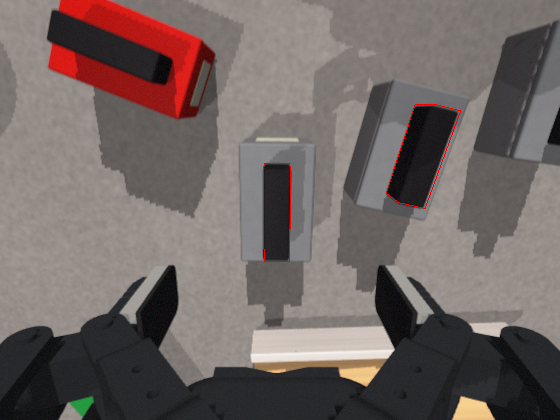

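apply_moves([
  {"jaw":0,"dx":0,"dy":0,"dz":40,"turn":0},
  {"jaw":0,"dx":0,"dy":0,"dz":80,"turn":0},
  {"jaw":0,"dx":0,"dy":0,"dz":105,"turn":0},
  {"jaw":0,"dx":0,"dy":0,"dz":117,"turn":0},
  {"jaw":0,"dx":0,"dy":0,"dz":117,"turn":0},
])

```text
time: 2.72
tool_pos: [0.4289, -0.0339, 0.0792]
tool_rot: [-0.003, 0.745, 0.667, -0.002]
contact_force: [0.5, -0.7, -0.4]
gripper_width: 1.003
grasp_force: 0.0
```

apply_moves([
  {"jaw":1,"dx":0,"dy":0,"dz":0,"turn":0},
  {"jaw":1,"dx":0,"dy":0,"dz":0,"turn":0},
  {"jaw":1,"dx":0,"dy":0,"dz":0,"turn":0},
  {"jaw":1,"dx":0,"dy":0,"dz":0,"turn":0},
  {"jaw":1,"dx":0,"dy":0,"dz":0,"turn":0},
])

```text
time: 3.13
tool_pos: [0.4327, -0.0339, 0.0842]
tool_rot: [0.001, 0.745, 0.667, 0.001]
contact_force: [0.1, 0.1, 0.9]
gripper_width: 0.3
grasp_force: 0.0
```

apply_moves([
  {"jaw":1,"dx":0,"dy":0,"dz":0,"turn":0},
  {"jaw":1,"dx":0,"dy":0,"dz":0,"turn":0},
  {"jaw":1,"dx":0,"dy":0,"dz":0,"turn":0},
  {"jaw":1,"dx":0,"dy":0,"dz":0,"turn":0},
])

```text
time: 3.47
tool_pos: [0.4325, -0.0338, 0.084]
tool_rot: [0.001, 0.745, 0.667, 0.0]
contact_force: [-1.8, 0.6, 6.2]
gripper_width: 0.222
grasp_force: 59.1
```

apply_moves([
  {"jaw":1,"dx":0,"dy":0,"dz":-15,"turn":0},
  {"jaw":1,"dx":0,"dy":0,"dz":-45,"turn":0},
  {"jaw":1,"dx":0,"dy":0,"dz":-75,"turn":0},
  {"jaw":1,"dx":0,"dy":0,"dz":-90,"turn":0},
  {"jaw":1,"dx":0,"dy":0,"dz":-90,"turn":0},
])

```text
time: 3.88
tool_pos: [0.434, -0.0341, 0.1769]
tool_rot: [0.003, 0.745, 0.667, 0.002]
contact_force: [1.2, -0.6, -1.9]
gripper_width: 0.223
grasp_force: 59.3
```

apply_moves([
  {"jaw":1,"dx":0,"dy":0,"dz":0,"turn":0},
  {"jaw":1,"dx":0,"dy":0,"dz":0,"turn":0},
  {"jaw":1,"dx":0,"dy":0,"dz":0,"turn":0},
  {"jaw":1,"dx":0,"dy":0,"dz":0,"turn":0},
])

```text
time: 4.22
tool_pos: [0.4307, -0.0333, 0.1708]
tool_rot: [-0.002, 0.745, 0.667, -0.001]
contact_force: [-0.1, -0.6, -2.3]
gripper_width: 0.22
grasp_force: 59.3
```

```bash
cat > w.py <<'E'
from h import *
# average the wrist force over readings that come with each camera period
F=[]
for _ in range(8):
    grab_frame('wrist');F.append(state()['contact_force'])
F=np.array(F);print('F',F.mean(0).round(2),'sd',F.std(0).round(2),'t',state()['time'],here(),state()['gripper_width'],state()['grasp_force'])
m=-F[:,2].mean()/9.81*1000;print('mass g',round(m))
E
python3 - <<'E'
exec(open('w.py').read())
h=here()
print('shelf');go(h,(.4407,-.2601,.19,86.5))
print('tray')
E
```

```text
F [-0.05 -0.13 -1.9 ] sd [0.56 0.53 0.35] t 4.6167 (np.float64(0.431861655697164), np.float64(-0.03361205300207537), np.float64(0.17287418102453853), np.float64(83.69642967417249)) 0.22009925476935188 59.2618453502655
mass g 194
shelf
-> [ 0.4407 -0.2601  0.19   86.5   ] dx -224.1 dy 33.7 dz -17.1 turn -0.0489
tray
```

```bash
python3 -c "
from h import *
go(here(),(.4685,.2831,.20,79.4),(.4685,.2831,.095,79.4))"
```

```text
-> [ 0.4685  0.2831  0.2    79.4   ] dx 318.8 dy 1.6 dz -27.1 turn 0.0750
-> [ 0.4685  0.2831  0.095  79.4   ] dx 0.0 dy 0.0 dz 105.0 turn -0.0000
```

apply_moves([
  {"jaw":1,"dx":20,"dy":0,"dz":-27,"turn":0.075},
  {"jaw":1,"dx":55,"dy":0,"dz":-27,"turn":0.075},
  {"jaw":1,"dx":95,"dy":1,"dz":-27,"turn":0.075},
  {"jaw":1,"dx":135,"dy":1,"dz":-27,"turn":0.075},
  {"jaw":1,"dx":175,"dy":1,"dz":-27,"turn":0.075},
])

```text
time: 5.03
tool_pos: [0.4522, 0.142, 0.2005]
tool_rot: [0.0, 0.77, 0.639, 0.001]
contact_force: [0.9, -0.5, -2.4]
gripper_width: 0.221
grasp_force: 59.2
```

```bash
python3 -c "
from h import *
print(here());go(here(),(.4685,.2831,.20,79.4),(.4685,.2831,.095,79.4))"
```

```text
(np.float64(0.4522129536805418), np.float64(0.14196111429355288), np.float64(0.20047839405976633), np.float64(79.3619999663012))
-> [ 0.4685  0.2831  0.2    79.4   ] dx 141.7 dy -10.0 dz 0.5 turn -0.0007
-> [ 0.4685  0.2831  0.095  79.4   ] dx 0.0 dy 0.0 dz 105.0 turn -0.0000
```

apply_moves([
  {"jaw":1,"dx":41,"dy":-3,"dz":0,"turn":0},
  {"jaw":1,"dx":80,"dy":-7,"dz":0,"turn":0},
  {"jaw":1,"dx":115,"dy":-10,"dz":0,"turn":0},
  {"jaw":1,"dx":139,"dy":-10,"dz":0,"turn":0},
  {"jaw":1,"dx":141,"dy":-10,"dz":0,"turn":0},
])

```text
time: 5.45
tool_pos: [0.4682, 0.2845, 0.2001]
tool_rot: [-0.001, 0.768, 0.64, 0.001]
contact_force: [0.9, 0.4, -1.2]
gripper_width: 0.227
grasp_force: 59.3
```

apply_moves([
  {"jaw":1,"dx":0,"dy":0,"dz":0,"turn":0},
  {"jaw":1,"dx":0,"dy":0,"dz":40,"turn":0},
  {"jaw":1,"dx":0,"dy":0,"dz":75,"turn":0},
  {"jaw":1,"dx":0,"dy":0,"dz":95,"turn":0},
  {"jaw":1,"dx":0,"dy":0,"dz":100,"turn":0},
])

```text
time: 5.87
tool_pos: [0.4649, 0.278, 0.0948]
tool_rot: [-0.001, 0.77, 0.638, -0.005]
contact_force: [0.3, -1.2, -2.1]
gripper_width: 0.219
grasp_force: 59.1
```

```bash
python3 -c "
from fit import *
f=grab_frame('wrist');save(f,'w2.png');f=grab_frame('wrist')
print(here(),state()['contact_force']);go(here(),(.4685,.2831,.09,79.4))"
```

```text
(np.float64(0.46737816098196316), np.float64(0.2792985364471494), np.float64(0.09869699828514855), np.float64(79.32700772538007)) [ 0.44274304 -0.26902833 -1.69382015]
-> [ 0.4685  0.2831  0.09   79.4   ] dx 3.9 dy 0.4 dz 8.7 turn -0.0013
```

View pics/w2.png

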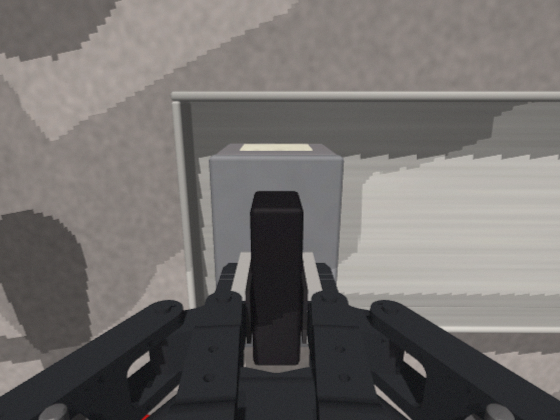

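The box (lid at 210–342, 145–280) sits inside the tray walls (left wall at col 190, far wall at row 97), so I lower and release.

apply_moves([
  {"jaw":1,"dx":3,"dy":0,"dz":4,"turn":0},
  {"jaw":1,"dx":3,"dy":0,"dz":7,"turn":0},
  {"jaw":1,"dx":3,"dy":0,"dz":9,"turn":0},
  {"jaw":1,"dx":3,"dy":0,"dz":10,"turn":0},
  {"jaw":1,"dx":3,"dy":0,"dz":10,"turn":0},
])

```text
time: 6.38
tool_pos: [0.469, 0.2837, 0.0905]
tool_rot: [0.0, 0.769, 0.639, 0.0]
contact_force: [0.5, -0.7, -2.1]
gripper_width: 0.219
grasp_force: 59.2
```

```bash
python3 -c "
from fit import *
for i in range(3):grab_frame('wrist');print(here(),state()['contact_force'])"
```

```text
(np.float64(0.4689679503505898), np.float64(0.2837383937602706), np.float64(0.09039621182544398), np.float64(79.4077939929246)) [ 0.04737289 -0.0508948  -2.14344737]
(np.float64(0.46889927901972944), np.float64(0.28375292400750846), np.float64(0.0903318705031033), np.float64(79.40735797650818)) [ 0.10836369  0.32190383 -2.03529098]
(np.float64(0.4689015136311258), np.float64(0.283739680527172), np.float64(0.0903101113329609), np.float64(79.40554278943407)) [-0.70370756 -0.24744792 -1.64723692]
```

apply_moves([
  {"jaw":1,"dx":0,"dy":0,"dz":0.6,"turn":0},
  {"jaw":1,"dx":0,"dy":0,"dz":1.2,"turn":0},
  {"jaw":1,"dx":0,"dy":0,"dz":1.6,"turn":0},
  {"jaw":1,"dx":0,"dy":0,"dz":1.6,"turn":0},
])

```text
time: 6.87
tool_pos: [0.4689, 0.2838, 0.0891]
tool_rot: [0.0, 0.769, 0.639, 0.0]
contact_force: [-2.7, -0.3, 3.6]
gripper_width: 0.225
grasp_force: 60.0
```

apply_moves([
  {"jaw":0.2,"dx":0,"dy":0,"dz":0,"turn":0},
  {"jaw":0.2,"dx":0,"dy":0,"dz":0,"turn":0},
  {"jaw":0.2,"dx":0,"dy":0,"dz":0,"turn":0},
  {"jaw":0.2,"dx":0,"dy":0,"dz":0,"turn":0},
  {"jaw":0.2,"dx":0,"dy":0,"dz":0,"turn":0},
])

```text
time: 7.28
tool_pos: [0.4687, 0.2836, 0.0882]
tool_rot: [0.0, 0.769, 0.639, 0.0]
contact_force: [-0.5, -0.5, 0.2]
gripper_width: 0.799
grasp_force: 0.0
```

apply_moves([
  {"jaw":0.1,"dx":0,"dy":0,"dz":-15,"turn":0},
  {"jaw":0.1,"dx":0,"dy":0,"dz":-50,"turn":0},
  {"jaw":0.1,"dx":0,"dy":0,"dz":-85,"turn":0},
  {"jaw":0.1,"dx":0,"dy":0,"dz":-110,"turn":0},
  {"jaw":0.1,"dx":0,"dy":0,"dz":-110,"turn":0},
])

```text
time: 7.7
tool_pos: [0.472, 0.2851, 0.2058]
tool_rot: [0.002, 0.769, 0.639, 0.006]
contact_force: [1.1, 0.6, 0.4]
gripper_width: 0.9
grasp_force: 0.0
```

```bash
python3 -c "
from fit import *
print(state()['gripper_width'],here());go(here(),(.5413,0,.19,71.5))"
```

```text
0.9001432325146255 (np.float64(0.47204967246632995), np.float64(0.28512078451773026), np.float64(0.20584910116899036), np.float64(79.40489599878407))
-> [ 0.5413  0.      0.19   71.5   ] dx -267.5 dy 120.5 dz 15.8 turn 0.1380
```

apply_moves([
  {"jaw":0,"dx":-35,"dy":16,"dz":0,"turn":0.138},
  {"jaw":0,"dx":-72,"dy":32,"dz":0,"turn":0.138},
  {"jaw":0,"dx":-110,"dy":49,"dz":0,"turn":0.138},
  {"jaw":0,"dx":-147,"dy":66,"dz":0,"turn":0.138},
  {"jaw":0,"dx":-184,"dy":83,"dz":0,"turn":0.138},
])

```text
time: 8.12
tool_pos: [0.5162, 0.0858, 0.1977]
tool_rot: [-0.0, 0.811, 0.584, -0.0]
contact_force: [0.0, -0.1, -0.6]
gripper_width: 0.997
grasp_force: 0.0
```

```bash
python3 -c "
from fit import *
print(here());go(here(),(.5413,0,.19,71.5))"
```

```text
(np.float64(0.516227929229975), np.float64(0.08577840304095063), np.float64(0.19766832242231652), np.float64(71.5256918926799))
-> [ 0.5413  0.      0.19   71.5   ] dx -73.4 dy 51.0 dz 7.7 turn 0.0004
```

apply_moves([
  {"jaw":0,"dx":-33,"dy":23,"dz":0,"turn":0},
  {"jaw":0,"dx":-60,"dy":42,"dz":0,"turn":0},
  {"jaw":0,"dx":-71,"dy":51,"dz":0,"turn":0},
  {"jaw":0,"dx":-71,"dy":51,"dz":0,"turn":0},
  {"jaw":0,"dx":-71,"dy":51,"dz":0,"turn":0},
])

```text
time: 8.53
tool_pos: [0.542, 0.004, 0.1976]
tool_rot: [-0.001, 0.812, 0.584, -0.0]
contact_force: [-0.5, -0.2, 0.2]
gripper_width: 0.998
grasp_force: 0.0
```

```bash
python3 -c "
from fit import *
f=grab_frame('wrist')
f=grab_frame('wrist')
for n,q in(('b2',(.5413,0,0,1.25)),('b1',(.6617,.029,0,1.39))):
    m=cv2.dilate(render(f,BOX,np.array(q)),np.ones((5,5)))>.5
    d=((f['pixels'].max(2)<50)&m).astype(np.float32); x,c=fit([(f,d)],RIB,np.array(q)); 
    print(n,x.round(4),np.degrees(x[3]),c,d.sum())
print(here());go(here(),(.5413,0,.084,71.5))"
```

```text
b2 [ 0.5397 -0.0017 -0.008   1.2378] 70.9190604702035 0.01829090528190136 2573.0
b1 [ 0.6641  0.0285 -0.0092  1.3264] 75.99582039592477 0.05735441669821739 4482.0
(np.float64(0.5418328370618781), np.float64(0.005208695138305094), np.float64(0.1977903354770231), np.float64(71.56613296073563))
-> [ 0.5413  0.      0.084  71.5   ] dx -5.1 dy 1.1 dz 113.8 turn 0.0012
```

apply_moves([
  {"jaw":0,"dx":-6,"dy":0,"dz":40,"turn":0.01},
  {"jaw":0,"dx":-6,"dy":0,"dz":80,"turn":0.01},
  {"jaw":0,"dx":-6,"dy":0,"dz":105,"turn":0.01},
  {"jaw":0,"dx":-6,"dy":0,"dz":114,"turn":0.01},
  {"jaw":0,"dx":-6,"dy":0,"dz":114,"turn":0.01},
])

```text
time: 9.05
tool_pos: [0.5379, -0.0, 0.0813]
tool_rot: [-0.002, 0.814, 0.581, -0.002]
contact_force: [-0.1, -0.2, -0.4]
gripper_width: 0.999
grasp_force: 0.0
```

apply_moves([
  {"jaw":1,"dx":0,"dy":0,"dz":0,"turn":0},
  {"jaw":1,"dx":0,"dy":0,"dz":0,"turn":0},
  {"jaw":1,"dx":0,"dy":0,"dz":0,"turn":0},
  {"jaw":1,"dx":0,"dy":0,"dz":0,"turn":0},
  {"jaw":1,"dx":0,"dy":0,"dz":0,"turn":0},
])

```text
time: 9.47
tool_pos: [0.5413, -0.0018, 0.0859]
tool_rot: [0.001, 0.815, 0.58, 0.001]
contact_force: [0.5, -0.1, -0.2]
gripper_width: 0.301
grasp_force: 0.0
```

apply_moves([
  {"jaw":1,"dx":0,"dy":0,"dz":0,"turn":0},
  {"jaw":1,"dx":0,"dy":0,"dz":0,"turn":0},
  {"jaw":1,"dx":0,"dy":0,"dz":0,"turn":0},
  {"jaw":1,"dx":0,"dy":0,"dz":0,"turn":0},
])

```text
time: 9.8
tool_pos: [0.5408, -0.0017, 0.0856]
tool_rot: [0.0, 0.815, 0.58, 0.0]
contact_force: [-3.5, 2.0, 6.6]
gripper_width: 0.223
grasp_force: 59.2
```

apply_moves([
  {"jaw":1,"dx":0,"dy":0,"dz":-15,"turn":0},
  {"jaw":1,"dx":0,"dy":0,"dz":-45,"turn":0},
  {"jaw":1,"dx":0,"dy":0,"dz":-80,"turn":0},
  {"jaw":1,"dx":0,"dy":0,"dz":-105,"turn":0},
  {"jaw":1,"dx":0,"dy":0,"dz":-110,"turn":0},
])

```text
time: 10.22
tool_pos: [0.5425, -0.0021, 0.1988]
tool_rot: [0.003, 0.815, 0.58, 0.003]
contact_force: [1.6, 0.2, -4.1]
gripper_width: 0.222
grasp_force: 60.1
```

apply_moves([
  {"jaw":1,"dx":0,"dy":0,"dz":0,"turn":0},
  {"jaw":1,"dx":0,"dy":0,"dz":0,"turn":0},
  {"jaw":1,"dx":0,"dy":0,"dz":0,"turn":0},
  {"jaw":1,"dx":0,"dy":0,"dz":0,"turn":0},
])

```text
time: 10.55
tool_pos: [0.5387, -0.0015, 0.1909]
tool_rot: [-0.002, 0.815, 0.58, -0.002]
contact_force: [0.7, 0.9, -5.0]
gripper_width: 0.224
grasp_force: 60.0
```

```bash
python3 - <<'E'
exec(open('w.py').read())
h=here()
print('shelf');go(h,(.5255,-.2653,.195,86.5))
print('tray');go(h,(.5569,.2665,.195,79.4))
E
```

```text
F [ 0.56 -0.22 -5.78] sd [0.63 0.36 0.25] t 10.95 (np.float64(0.5403845006812253), np.float64(-0.001726829691668612), np.float64(0.1942420796892933), np.float64(70.92015811649449)) 0.22103474206616694 60.02533972263336
mass g 589
shelf
-> [ 0.5255 -0.2653  0.195  86.5   ] dx -254.0 dy 72.1 dz -0.8 turn -0.2719
tray
-> [ 0.5569  0.2665  0.195  79.4   ] dx 258.9 dy -72.1 dz -0.8 turn -0.1480
```

apply_moves([
  {"jaw":1,"dx":-20,"dy":5,"dz":0,"turn":-0.09},
  {"jaw":1,"dx":-55,"dy":15,"dz":0,"turn":-0.18},
  {"jaw":1,"dx":-93,"dy":26,"dz":0,"turn":-0.272},
  {"jaw":1,"dx":-131,"dy":37,"dz":0,"turn":-0.272},
  {"jaw":1,"dx":-169,"dy":48,"dz":0,"turn":-0.272},
])

```text
time: 11.37
tool_pos: [0.5303, -0.1787, 0.1947]
tool_rot: [0.0, 0.728, 0.686, 0.0]
contact_force: [0.8, -0.0, -6.1]
gripper_width: 0.218
grasp_force: 59.9
```

```bash
python3 -c "
from fit import *
print(here());go(here(),(.5255,-.2703,.19,86.5))"
```

```text
(np.float64(0.5303200193838229), np.float64(-0.1786705040240949), np.float64(0.1946628987174379), np.float64(86.55722878454952))
-> [ 0.5255 -0.2703  0.19   86.5   ] dx -91.8 dy 0.7 dz 4.7 turn 0.0010
```

apply_moves([
  {"jaw":1,"dx":-35,"dy":0,"dz":0,"turn":0},
  {"jaw":1,"dx":-65,"dy":0,"dz":0,"turn":0},
  {"jaw":1,"dx":-85,"dy":1,"dz":0,"turn":0},
  {"jaw":1,"dx":-91,"dy":1,"dz":0,"turn":0},
  {"jaw":1,"dx":-91,"dy":1,"dz":0,"turn":0},
])

```text
time: 11.78
tool_pos: [0.5257, -0.2696, 0.1944]
tool_rot: [0.0, 0.729, 0.684, -0.0]
contact_force: [0.6, 0.2, -5.8]
gripper_width: 0.22
grasp_force: 60.0
```

apply_moves([
  {"jaw":1,"dx":0,"dy":0,"dz":15,"turn":0},
  {"jaw":1,"dx":0,"dy":0,"dz":45,"turn":0},
  {"jaw":1,"dx":0,"dy":0,"dz":68,"turn":0},
  {"jaw":1,"dx":0,"dy":0,"dz":80,"turn":0},
  {"jaw":1,"dx":0,"dy":0,"dz":80,"turn":0},
])

```text
time: 12.2
tool_pos: [0.5238, -0.2652, 0.1101]
tool_rot: [-0.004, 0.728, 0.686, -0.001]
contact_force: [-1.2, 1.0, -7.0]
gripper_width: 0.222
grasp_force: 59.8
```

```bash
python3 -c "
from fit import *
grab_frame('wrist');f=grab_frame('wrist');im=f['pixels'][:,:,::-1].copy()
P=np.array([[60,-140,40],[60,140,40],[64,-140,40],[64,140,40],[60,-140,15],[60,140,15],[-70,-140,15],[-70,140,15]])/1000.
t=np.radians(86.5);c,s=np.cos(t),np.sin(t);W=P@np.array([[c,-s,0],[s,c,0],[0,0,1]]).T+[.5249,-.2653,0]
u=proj(f,W)
for i in (0,2,4,6): cv2.line(im,tuple(map(int,u[i].clip(-3000,3000))),tuple(map(int,u[i+1].clip(-3000,3000))),(0,0,255),1)
cv2.imwrite('pics/w3.png',im)
print(here(),state()['contact_force'],state()['time'])"
```

```text
(np.float64(0.5262884403674967), np.float64(-0.2673307389133473), np.float64(0.11466693501956228), np.float64(86.55842972449186)) [ 0.19951618 -0.15059604 -4.69920079] 12.3
```

View pics/w3.png

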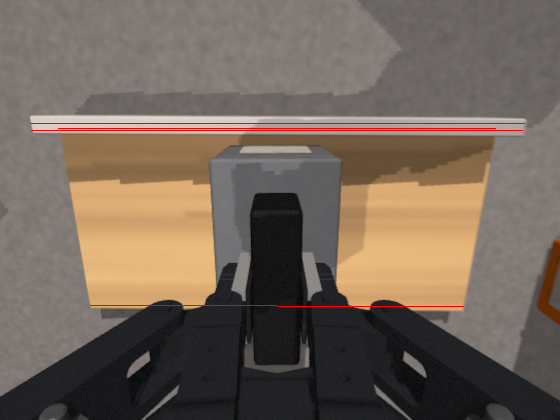

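```bash
python3 -c "
from fit import *
f=grab_frame('wrist');p=f['pixels'].astype(int);g=p[...,2]
sat=p.max(2)-p.min(2)
xs=[x for x in list(range(75,205,5))+list(range(350,480,5))]
lo=[];hi=[]
for x in xs:
    col=g[105:150,x].astype(float);d=np.diff(col)
    hi.append(105+d.argmax()+.5+.0);lo.append(105+d.argmin()+.5)
for n,v in(('outer',hi),('inner',lo)):
    k=np.polyfit(xs,v,1);k=np.polyfit(xs,v,1,w=(abs(np.array(v)-np.polyval(k,xs))<1.5)+1e-6)
    for z in(.04,.015):
        A=ground(f,(80,np.polyval(k,80)),z);B=ground(f,(480,np.polyval(k,480)),z);d=A-B
        print(n,k.round(4),z,A.round(4),B.round(4),'deg',np.degrees(np.arctan2(d[1],d[0])).round(2)-90)
print(here(),state()['contact_force'],state()['time'])"
```

```text
outer [4.900000e-03 1.124848e+02] 0.04 [ 0.4193 -0.1901  0.04  ] [ 0.646 -0.205  0.04 ] deg 86.24000000000001
outer [4.900000e-03 1.124848e+02] 0.015 [ 0.4053 -0.1895  0.015 ] [ 0.6605 -0.2063  0.015 ] deg 86.24000000000001
inner [5.300000e-03 1.302995e+02] 0.04 [ 0.4171 -0.1998  0.04  ] [ 0.6471 -0.2151  0.04  ] deg 86.21000000000001
inner [5.300000e-03 1.302995e+02] 0.015 [ 0.4028 -0.2005  0.015 ] [ 0.6617 -0.2176  0.015 ] deg 86.21000000000001
(np.float64(0.527055428553796), np.float64(-0.26805608353448485), np.float64(0.11602015120949337), np.float64(86.54628161367638)) [ 0.16929736  0.23635994 -4.77937115] 12.35
```

apply_moves([
  {"jaw":1,"dx":0,"dy":0,"dz":4,"turn":0.005},
  {"jaw":1,"dx":0,"dy":0,"dz":8,"turn":0.005},
  {"jaw":1,"dx":0,"dy":0,"dz":11,"turn":0.005},
  {"jaw":1,"dx":0,"dy":0,"dz":12,"turn":0.005},
  {"jaw":1,"dx":0,"dy":0,"dz":12,"turn":0.005},
])

```text
time: 12.77
tool_pos: [0.5257, -0.2679, 0.1019]
tool_rot: [-0.0, 0.73, 0.683, -0.0]
contact_force: [0.4, -0.3, -5.1]
gripper_width: 0.22
grasp_force: 59.9
```

apply_moves([
  {"jaw":1,"dx":0,"dy":0,"dz":0,"turn":0},
  {"jaw":1,"dx":0,"dy":0,"dz":0.5,"turn":0},
  {"jaw":1,"dx":0,"dy":0,"dz":1,"turn":0},
  {"jaw":1,"dx":0,"dy":0,"dz":1,"turn":0},
])

```text
time: 13.1
tool_pos: [0.526, -0.268, 0.1013]
tool_rot: [0.0, 0.73, 0.683, 0.0]
contact_force: [0.0, 0.5, -5.6]
gripper_width: 0.222
grasp_force: 59.9
```

apply_moves([
  {"jaw":1,"dx":0,"dy":0,"dz":0.4,"turn":0},
  {"jaw":1,"dx":0,"dy":0,"dz":0.8,"turn":0},
  {"jaw":1,"dx":2,"dy":0,"dz":0.8,"turn":0},
  {"jaw":1,"dx":4,"dy":0,"dz":0.8,"turn":0},
  {"jaw":1,"dx":6,"dy":0,"dz":0.8,"turn":0},
])

```text
time: 13.52
tool_pos: [0.5265, -0.2621, 0.1008]
tool_rot: [0.0, 0.73, 0.683, -0.0]
contact_force: [1.2, -1.4, -5.0]
gripper_width: 0.223
grasp_force: 59.9
```

apply_moves([
  {"jaw":1,"dx":0.7,"dy":0,"dz":0,"turn":0},
  {"jaw":1,"dx":1.4,"dy":0,"dz":0,"turn":0},
  {"jaw":1,"dx":2,"dy":0,"dz":0,"turn":0},
  {"jaw":1,"dx":2.5,"dy":0,"dz":0,"turn":0},
])

```text
time: 13.85
tool_pos: [0.5267, -0.2597, 0.1008]
tool_rot: [0.0, 0.73, 0.683, -0.0]
contact_force: [0.7, 0.1, -5.4]
gripper_width: 0.216
grasp_force: 60.0
```

apply_moves([
  {"jaw":1,"dx":0.5,"dy":0,"dz":0.2,"turn":0},
  {"jaw":1,"dx":1,"dy":0,"dz":0.4,"turn":0},
  {"jaw":1,"dx":1.5,"dy":0,"dz":0.6,"turn":0},
  {"jaw":1,"dx":1.5,"dy":0,"dz":0.6,"turn":0},
])

```text
time: 14.18
tool_pos: [0.5268, -0.259, 0.1008]
tool_rot: [0.001, 0.73, 0.683, -0.001]
contact_force: [-2.2, -4.8, -1.0]
gripper_width: 0.222
grasp_force: 60.6
```

apply_moves([
  {"jaw":1,"dx":0.5,"dy":0,"dz":0,"turn":0},
  {"jaw":1,"dx":1,"dy":0,"dz":0,"turn":0},
  {"jaw":1,"dx":1,"dy":0,"dz":0,"turn":0},
])

```text
time: 14.43
tool_pos: [0.5268, -0.2588, 0.101]
tool_rot: [0.002, 0.73, 0.683, -0.001]
contact_force: [-3.8, -6.8, -0.3]
gripper_width: 0.221
grasp_force: 60.6
```

apply_moves([
  {"jaw":1,"dx":0.5,"dy":0,"dz":0.1,"turn":0},
  {"jaw":1,"dx":1,"dy":0,"dz":0.1,"turn":0},
  {"jaw":1,"dx":1,"dy":0,"dz":0.1,"turn":0},
])

```text
time: 14.68
tool_pos: [0.5269, -0.2586, 0.1012]
tool_rot: [0.002, 0.73, 0.683, -0.002]
contact_force: [-3.8, -8.9, -0.1]
gripper_width: 0.221
grasp_force: 60.6
```

```bash
python3 -c "
from fit import *
f=grab_frame('wrist');cv2.imwrite('pics/w4.png',cv2.resize(f['pixels'][90:240,150:400,::-1],None,fx=3,fy=3,interpolation=cv2.INTER_CUBIC))
print(here(),state()['contact_force'],state()['ft_torque'],state()['time'])"
```

```text
(np.float64(0.5268440035489328), np.float64(-0.2585570592817342), np.float64(0.10111379301325064), np.float64(86.22306419890178)) [-4.10838475 -7.43328137 -0.82551143] [-1.64662265  0.64057439  0.01195937] 14.7333
```

View pics/w4.png

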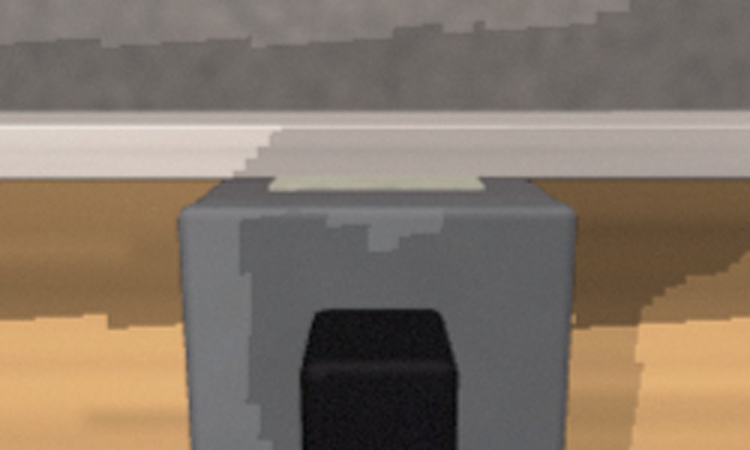

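The crop shows the box's end face meeting the rail (rows ~180, cols 225–530). Motion has stalled with about 8 N of contact force, and the shelf carries the weight. Releasing.

apply_moves([
  {"jaw":0.3,"dx":-0.5,"dy":0,"dz":0,"turn":0},
  {"jaw":0.3,"dx":-0.5,"dy":0,"dz":0,"turn":0},
  {"jaw":0.3,"dx":-0.5,"dy":0,"dz":0,"turn":0},
  {"jaw":0.3,"dx":-0.5,"dy":0,"dz":0,"turn":0},
  {"jaw":0.3,"dx":-0.5,"dy":0,"dz":0,"turn":0},
])

```text
time: 15.15
tool_pos: [0.5269, -0.2561, 0.0999]
tool_rot: [-0.0, 0.73, 0.684, 0.0]
contact_force: [0.0, -0.7, 0.1]
gripper_width: 0.702
grasp_force: 0.0
```

apply_moves([
  {"jaw":0.2,"dx":0,"dy":0,"dz":-15,"turn":0},
  {"jaw":0.2,"dx":0,"dy":0,"dz":-50,"turn":0},
  {"jaw":0.2,"dx":0,"dy":0,"dz":-85,"turn":0},
  {"jaw":0.2,"dx":0,"dy":0,"dz":-100,"turn":0},
  {"jaw":0.2,"dx":0,"dy":0,"dz":-100,"turn":0},
])

```text
time: 15.57
tool_pos: [0.5293, -0.2578, 0.206]
tool_rot: [0.005, 0.73, 0.684, 0.001]
contact_force: [0.1, -0.4, 0.8]
gripper_width: 0.801
grasp_force: 0.0
```

```bash
python3 -c "
from fit import *
print(state()['gripper_width'],here());go(here(),(.6617,.0,.2,78))"
```

```text
0.8006617653113276 (np.float64(0.5293169976635586), np.float64(-0.25780357947003246), np.float64(0.20597467736066738), np.float64(86.24058324775515))
-> [ 0.6617  0.      0.2    78.    ] dx 265.9 dy 115.2 dz 6.0 turn 0.1438
```

apply_moves([
  {"jaw":0,"dx":35,"dy":15,"dz":0,"turn":0.1},
  {"jaw":0,"dx":72,"dy":32,"dz":0,"turn":0.144},
  {"jaw":0,"dx":110,"dy":48,"dz":0,"turn":0.144},
  {"jaw":0,"dx":147,"dy":65,"dz":0,"turn":0.144},
  {"jaw":0,"dx":180,"dy":82,"dz":0,"turn":0.144},
])

```text
time: 15.98
tool_pos: [0.6203, -0.0797, 0.1983]
tool_rot: [-0.001, 0.777, 0.629, -0.0]
contact_force: [1.3, -0.3, 0.8]
gripper_width: 0.999
grasp_force: 0.0
```

apply_moves([
  {"jaw":0,"dx":30,"dy":10,"dz":0,"turn":0},
  {"jaw":0,"dx":58,"dy":18,"dz":0,"turn":0},
  {"jaw":0,"dx":75,"dy":23,"dz":0,"turn":0},
  {"jaw":0,"dx":80,"dy":25,"dz":0,"turn":0},
  {"jaw":0,"dx":80,"dy":25,"dz":0,"turn":0},
])

```text
time: 16.4
tool_pos: [0.6613, -0.008, 0.1983]
tool_rot: [-0.001, 0.777, 0.63, -0.001]
contact_force: [0.4, -0.3, 0.1]
gripper_width: 0.998
grasp_force: 0.0
```

```bash
python3 -c "
from fit import *
f=grab_frame('wrist')
f=grab_frame('wrist')
q=(.663,.029,0,1.36)
m=cv2.dilate(render(f,BOX,np.array(q)),np.ones((5,5)))>.5
d=((f['pixels'].max(2)<50)&m).astype(np.float32); x,c=fit([(f,d)],RIB,np.array(q)); 
print(x.round(4),np.degrees(x[3]),c,d.sum())
print(here());go(here(),(*x[:2],.084,np.degrees(x[3])))"
```

```text
[ 0.661   0.0286 -0.0046  1.3385] 76.69107544926744 0.024925069883465767 2836.0
(np.float64(0.660881495412099), np.float64(-0.009940118207028857), np.float64(0.19887284458311769), np.float64(77.9518000505259))
-> [6.61000e-01 2.86000e-02 8.40000e-02 7.66911e+01] dx 37.7 dy -7.9 dz 114.9 turn 0.0220
```

apply_moves([
  {"jaw":0,"dx":25,"dy":-5,"dz":10,"turn":0.022},
  {"jaw":0,"dx":38,"dy":-8,"dz":40,"turn":0.022},
  {"jaw":0,"dx":38,"dy":-8,"dz":80,"turn":0.022},
  {"jaw":0,"dx":38,"dy":-8,"dz":108,"turn":0.022},
  {"jaw":0,"dx":38,"dy":-8,"dz":115,"turn":0.022},
])

```text
time: 16.92
tool_pos: [0.6569, 0.0285, 0.078]
tool_rot: [-0.004, 0.785, 0.62, -0.004]
contact_force: [-1.0, -0.8, -1.0]
gripper_width: 1.001
grasp_force: 0.0
```

apply_moves([
  {"jaw":1,"dx":0,"dy":0,"dz":0,"turn":0},
  {"jaw":1,"dx":0,"dy":0,"dz":0,"turn":0},
  {"jaw":1,"dx":0,"dy":0,"dz":0,"turn":0},
  {"jaw":1,"dx":0,"dy":0,"dz":0,"turn":0},
  {"jaw":1,"dx":0,"dy":0,"dz":0,"turn":0},
])

```text
time: 17.33
tool_pos: [0.6632, 0.0292, 0.0875]
tool_rot: [0.001, 0.784, 0.62, 0.002]
contact_force: [0.2, -1.1, 0.0]
gripper_width: 0.299
grasp_force: 0.0
```

apply_moves([
  {"jaw":1,"dx":0,"dy":0,"dz":0,"turn":0},
  {"jaw":1,"dx":0,"dy":0,"dz":0,"turn":0},
  {"jaw":1,"dx":0,"dy":0,"dz":0,"turn":0},
  {"jaw":1,"dx":0,"dy":0,"dz":0,"turn":0},
])

```text
time: 17.67
tool_pos: [0.6625, 0.0294, 0.0871]
tool_rot: [0.001, 0.784, 0.621, 0.001]
contact_force: [-2.4, -1.5, 5.7]
gripper_width: 0.216
grasp_force: 59.7
```

apply_moves([
  {"jaw":1,"dx":0,"dy":0,"dz":-15,"turn":0},
  {"jaw":1,"dx":0,"dy":0,"dz":-45,"turn":0},
  {"jaw":1,"dx":0,"dy":0,"dz":-80,"turn":0},
  {"jaw":1,"dx":0,"dy":0,"dz":-105,"turn":0},
  {"jaw":1,"dx":0,"dy":0,"dz":-110,"turn":0},
])

```text
time: 18.08
tool_pos: [0.6644, 0.0295, 0.2017]
tool_rot: [0.003, 0.784, 0.621, 0.004]
contact_force: [0.7, 0.3, -2.3]
gripper_width: 0.221
grasp_force: 59.4
```

apply_moves([
  {"jaw":1,"dx":0,"dy":0,"dz":0,"turn":0},
  {"jaw":1,"dx":0,"dy":0,"dz":0,"turn":0},
  {"jaw":1,"dx":0,"dy":0,"dz":0,"turn":0},
  {"jaw":1,"dx":0,"dy":0,"dz":0,"turn":0},
])

```text
time: 18.42
tool_pos: [0.6599, 0.0296, 0.1912]
tool_rot: [-0.002, 0.784, 0.621, -0.002]
contact_force: [0.1, -0.2, -4.2]
gripper_width: 0.221
grasp_force: 59.4
```

```bash
python3 - <<'E'
exec(open('w.py').read())
h=here()
print('shelf');go(h,(.6114,-.2753,.195,86.25))
print('tray');go(h,(.6454,.2499,.195,79.4))
E
```

```text
F [ 0.05 -0.1  -3.92] sd [0.32 0.49 0.4 ] t 18.8167 (np.float64(0.6616174961629171), np.float64(0.02951636848221802), np.float64(0.19470337766094556), np.float64(76.70616853781051)) 0.22051642788564463 59.439990520477295
mass g 399
shelf
-> [ 0.6114 -0.2753  0.195  86.25  ] dx -308.2 dy 21.2 dz -0.3 turn -0.1666
tray
-> [ 0.6454  0.2499  0.195  79.4   ] dx 210.7 dy -66.5 dz -0.3 turn -0.0470
```

The first reading is right at the threshold, so I average for longer and record joint torques as a second, independent estimate.

```bash
cat > w2.py <<'E'
from h import *
import sys
n=int(sys.argv[1]);F=[];J=[];T=[]
for _ in range(n):
    grab_frame('wrist');s=state();F.append(s['contact_force']);J.append(s['joint_efforts']);T.append(s['ft_torque'])
F=np.array(F);J=np.array(J);z=-F[:,2]/9.81*1000
print('F',F.mean(0).round(3),'mass',z.mean().round(1),'+-',(z.std()/n**.5).round(1),'halves',z[:n//2].mean().round(1),z[n//2:].mean().round(1))
print('J',J.mean(0).round(4).tolist(),'sd',J.std(0).round(4).tolist());print('q',s['joint_pos'].tolist(),here(),s['time'])
E
python3 w2.py 40
```

```text
F [-0.07  -0.047 -3.809] mass 388.3 +- 7.2 halves 401.0 375.7
J [-0.0004, -46.3991, -38.3799, -0.0036, 0.004, 0.0] sd [0.001, 0.0292, 0.0205, 0.0001, 0.0005, 0.0]
q [-0.06765913400783269, 0.17653640430741635, 1.5727223522072138, -4.8059573083629985e-06, 1.39235553564972, 0.1643551885809962] (np.float64(0.6616148550383223), np.float64(0.02953620433950512), np.float64(0.19482537020443633), np.float64(76.70660740731164)) 20.8167
```

Joint torques are very quiet, with a spread equivalent to under 1 g. I set the box back down, release it and measure the empty arm in the same pose as a tare.

apply_moves([
  {"jaw":1,"dx":0,"dy":0,"dz":35,"turn":0},
  {"jaw":1,"dx":0,"dy":0,"dz":70,"turn":0},
  {"jaw":1,"dx":0,"dy":0,"dz":95,"turn":0},
  {"jaw":1,"dx":0,"dy":0,"dz":102,"turn":0},
  {"jaw":1,"dx":0,"dy":0,"dz":105,"turn":0},
])

```text
time: 21.23
tool_pos: [0.6607, 0.0295, 0.0884]
tool_rot: [-0.001, 0.784, 0.621, -0.001]
contact_force: [0.5, -0.5, -3.3]
gripper_width: 0.224
grasp_force: 59.6
```

apply_moves([
  {"jaw":1,"dx":0,"dy":0,"dz":0,"turn":0},
  {"jaw":1,"dx":0,"dy":0,"dz":2,"turn":0},
  {"jaw":1,"dx":0,"dy":0,"dz":4,"turn":0},
  {"jaw":1,"dx":0,"dy":0,"dz":5,"turn":0},
  {"jaw":1,"dx":0,"dy":0,"dz":5,"turn":0},
])

```text
time: 21.65
tool_pos: [0.6628, 0.0295, 0.0871]
tool_rot: [0.001, 0.784, 0.621, 0.001]
contact_force: [-2.5, -0.0, 3.6]
gripper_width: 0.222
grasp_force: 60.5
```

```bash
python3 -c "
from h import *
grab_frame('wrist');s=state();print(s['joint_pos'].tolist(),here(),s['contact_force'],s['time'])"
```

```text
[-0.06757305963933788, 0.28259693596079455, 1.639769442526009, 2.7774166255188228e-05, 1.2162250394336749, 0.16430531375336552] (np.float64(0.662827483594503), np.float64(0.029518949645034598), np.float64(0.0871088427320064), np.float64(76.713797588111)) [-1.82548842  1.37876623  4.37350282] 21.7
```

On the bench. Opening, rising empty and taring.

apply_moves([
  {"jaw":0.3,"dx":0,"dy":0,"dz":0,"turn":0},
  {"jaw":0.3,"dx":0,"dy":0,"dz":0,"turn":0},
  {"jaw":0.3,"dx":0,"dy":0,"dz":0,"turn":0},
  {"jaw":0.3,"dx":0,"dy":0,"dz":0,"turn":0},
])

```text
time: 22.03
tool_pos: [0.6617, 0.0295, 0.0847]
tool_rot: [0.0, 0.784, 0.621, 0.0]
contact_force: [-0.9, -0.1, -0.3]
gripper_width: 0.699
grasp_force: 0.0
```

apply_moves([
  {"jaw":0.3,"dx":0,"dy":0,"dz":-30,"turn":0},
  {"jaw":0.3,"dx":0,"dy":0,"dz":-65,"turn":0},
  {"jaw":0.3,"dx":0,"dy":0,"dz":-95,"turn":0},
  {"jaw":0.3,"dx":0,"dy":0,"dz":-110,"turn":0},
  {"jaw":0.3,"dx":0,"dy":0,"dz":-110,"turn":0},
])

```text
time: 22.45
tool_pos: [0.6643, 0.0294, 0.2005]
tool_rot: [0.003, 0.784, 0.621, 0.003]
contact_force: [0.6, -0.3, 0.7]
gripper_width: 0.701
grasp_force: 0.0
```

apply_moves([
  {"jaw":0.3,"dx":0,"dy":0,"dz":0,"turn":0},
  {"jaw":0.3,"dx":0,"dy":0,"dz":0,"turn":0},
  {"jaw":0.3,"dx":0,"dy":0,"dz":0,"turn":0},
  {"jaw":0.3,"dx":0,"dy":0,"dz":0,"turn":0},
  {"jaw":0.3,"dx":0,"dy":0,"dz":0,"turn":0},
])

```text
time: 22.87
tool_pos: [0.6609, 0.0296, 0.1929]
tool_rot: [-0.001, 0.784, 0.62, -0.001]
contact_force: [-0.3, -0.6, -0.4]
gripper_width: 0.702
grasp_force: 0.0
```

```bash
python3 w2.py 20; python3 - <<'E'
import numpy as np
from scipy.optimize import least_squares
from h import *
# planar kinematics from recorded poses: r2 + L1 sin q2 + L2 sin(q2+q3)
s=state();grab_frame('wrist')
d=[(.0526460505,1.61281932,.24788426,-.57374865,.25038531),(.17653640430741635,1.5727223522072138,.6616148,.0295362,.1948254),(.28259693596,1.6397694425,.6628275,.0295189,.0871088),(s['joint_pos'][1],s['joint_pos'][2],*s['tool_pos'])]
print([(np.hypot(x,y).round(4),z.round(4) if hasattr(z,'round') else z) for _,_,x,y,z in d])
f=lambda p:np.concatenate([[p[0]+p[1]*np.sin(a)+p[2]*np.sin(a+b)-np.hypot(x,y),p[3]+p[1]*np.cos(a)+p[2]*np.cos(a+b)-z] for a,b,x,y,z in d])
r=least_squares(f,[0,.5,.5,.1]);print(r.x.round(4),abs(r.fun).max())
E
```

```text
F [ 0.123  0.083 -0.093] mass 9.5 +- 9.5 halves 13.4 5.6
J [-0.0008, -43.796, -36.0703, -0.0001, 0.0018, -0.0] sd [0.0015, 0.0687, 0.0715, 0.0001, 0.0029, 0.0]
q [-0.06769873792525559, 0.176551743570581, 1.5727281162575981, 1.390146728615824e-06, 1.392332837066008, 0.16430271134867336] (np.float64(0.6616187079306337), np.float64(0.029511411919307153), np.float64(0.19481191352983535), np.float64(76.70728197569852)) 23.8667
[(np.float64(0.625), 0.25038531), (np.float64(0.6623), 0.1948254), (np.float64(0.6635), 0.0871088), (np.float64(0.6623), np.float64(0.1948))]
[ 0.0073  0.3231  0.6055 -0.0153] 0.0024360638867163553
```

```bash
python3 w2.py 16; python3 - <<'E'
import numpy as np
from scipy.optimize import least_squares
d=[(-1.28196418,.0526460505,1.61281932,.24788426,-.57374865,.25038531),(-.06765913,.17653640430741635,1.5727223522072138,.6616148550,.0295362043,.1948253702),(-.067573,.28259693596,1.6397694425,.6628274836,.0295189496,.0871088427)]
for q,a,b,x,y,z in d: print('lateral',-x*np.sin(q)+y*np.cos(q))
R=lambda q,x,y:x*np.cos(q)+y*np.sin(q)
f=lambda p:np.concatenate([[p[0]+p[1]*np.sin(a)+p[2]*np.sin(a+b)-R(q,x,y),p[3]+p[1]*np.cos(a)+p[2]*np.cos(a+b)-z] for q,a,b,x,y,z in d])
r=least_squares(f,[0,.5,.5,.1]);print('free',r.x.round(4),abs(r.fun).max())
g=lambda p:f(np.r_[0,p]);r=least_squares(g,[.5,.5,.1]);print('r2=0',r.x.round(4),abs(r.fun).max())
E
```

```text
F [-0.097 -0.159  0.007] mass -0.7 +- 15.4 halves -26.6 25.2
J [-0.0003, -43.8555, -36.1232, -0.0001, 0.0006, 0.0] sd [0.0011, 0.0011, 0.0004, 0.0001, 0.0001, 0.0]
q [-0.06767987717887756, 0.1765485860840754, 1.5727041537871456, 3.3738292380274554e-05, 1.3923159905469238, 0.1643219431847731] (np.float64(0.6616342946331973), np.float64(0.029531108139143336), np.float64(0.19482796715950423), np.float64(76.7069316918847)) 24.7167
lateral 0.07419367693348491
lateral 0.07419876524748517
lateral 0.07420674574350591
free [ 0.0027  0.3237  0.605  -0.0159] 0.0031340459772798424
r2=0 [ 0.3244  0.6076 -0.016 ] 0.0031300039841722915
```

```bash
cat > log.py <<'E'
from h import *
import json
s=state();open('log.jsonl','a').write(json.dumps([*s['joint_pos'].tolist(),*s['tool_pos'].tolist(),*s['tool_rot'].tolist(),*s['joint_efforts'].tolist()])+'\n')
print(s['time'],here(),s['joint_vel'].round(4),s['joint_efforts'].round(4))
E
python3 log.py
```

```text
24.7167 (np.float64(0.6616342946331973), np.float64(0.029531108139143336), np.float64(0.19482796715950423), np.float64(76.7069316918847)) [ 0.0018  0.0011  0.0024  0.0011  0.001  -0.0008] [-6.00000e-04 -4.38551e+01 -3.61232e+01 -1.00000e-04  6.00000e-04
 -0.00000e+00]
```

apply_moves([
  {"jaw":0.3,"dx":0,"dy":-35,"dz":-30,"turn":0},
  {"jaw":0.3,"dx":0,"dy":-70,"dz":-60,"turn":0},
  {"jaw":0.3,"dx":0,"dy":-100,"dz":-85,"turn":0},
  {"jaw":0.3,"dx":0,"dy":-130,"dz":-110,"turn":0},
  {"jaw":0.3,"dx":0,"dy":-150,"dz":-110,"turn":0},
])

```text
time: 25.13
tool_pos: [0.5158, 0.0645, 0.3114]
tool_rot: [0.003, 0.784, 0.621, 0.004]
contact_force: [0.7, 0.2, 0.4]
gripper_width: 0.7
grasp_force: 0.0
```

apply_moves([
  {"jaw":0.3,"dx":0,"dy":0,"dz":0,"turn":0},
  {"jaw":0.3,"dx":0,"dy":0,"dz":0,"turn":0},
  {"jaw":0.3,"dx":0,"dy":0,"dz":0,"turn":0},
])

```text
time: 25.38
tool_pos: [0.5158, 0.0639, 0.3042]
tool_rot: [-0.0, 0.784, 0.62, -0.0]
contact_force: [-0.1, -0.4, -0.3]
gripper_width: 0.7
grasp_force: 0.0
```

```bash
python3 log.py
```

```text
25.3833 (np.float64(0.5157865669635475), np.float64(0.06387500041798946), np.float64(0.3041905111448442), np.float64(76.70054590531507)) [-0.0066  0.028  -0.0041 -0.0015  0.0027 -0.0002] [ 2.87300e-01 -2.92973e+01 -3.82643e+01  9.70000e-03  2.54000e-02
  1.00000e-04]
```

apply_moves([
  {"jaw":0.3,"dx":0,"dy":0,"dz":25,"turn":0},
  {"jaw":0.3,"dx":0,"dy":0,"dz":60,"turn":0},
  {"jaw":0.3,"dx":0,"dy":0,"dz":100,"turn":0},
  {"jaw":0.3,"dx":0,"dy":0,"dz":110,"turn":0},
  {"jaw":0.3,"dx":0,"dy":0,"dz":110,"turn":0},
])

```text
time: 25.8
tool_pos: [0.5131, 0.0637, 0.1892]
tool_rot: [-0.003, 0.784, 0.62, -0.004]
contact_force: [-0.4, 0.5, 0.1]
gripper_width: 0.7
grasp_force: 0.0
```

```bash
python3 log.py
```

```text
25.8 (np.float64(0.5130964210806156), np.float64(0.06374686339385512), np.float64(0.18923199812957742), np.float64(76.67754227097284)) [ 0.0033 -0.0488 -0.0881  0.0005  0.0237  0.0006] [-2.97000e-02 -2.90363e+01 -3.60706e+01  1.10000e-03 -1.91300e-01
 -4.00000e-04]
```

apply_moves([
  {"jaw":0.1,"dx":0,"dy":35,"dz":0,"turn":0},
  {"jaw":0.1,"dx":0,"dy":75,"dz":0,"turn":0},
  {"jaw":0.1,"dx":0,"dy":115,"dz":0,"turn":0},
  {"jaw":0.1,"dx":0,"dy":145,"dz":0,"turn":0},
  {"jaw":0.1,"dx":0,"dy":150,"dz":0,"turn":0},
])

```text
time: 26.22
tool_pos: [0.6669, 0.0277, 0.197]
tool_rot: [0.002, 0.785, 0.62, 0.002]
contact_force: [-1.0, -0.5, 0.1]
gripper_width: 0.897
grasp_force: 0.0
```

```bash
python3 log.py; python3 - <<'E'
import numpy as np,json
from scipy.optimize import least_squares
D=[json.loads(l) for l in open('log.jsonl')]
d=[(-1.28196418,.0526460505,1.61281932,1.47602229,.24788426,-.57374865,.25038531),(-.067573059,.28259693596,1.639769442526,1.21622504,.6628274836,.0295189496,.0871088427)]+[(r[0],r[1],r[2],r[4],r[6],r[7],r[8]) for r in D]
d=np.array(d);q,a,b,e,x,y,z=d.T
R=x*np.cos(q)+y*np.sin(q)
# general planar chain with unknown link offsets
def f(p):
    r2,z2,L1,o1,L2,o2,L3,o3=p
    A=a+o1;B=a+b+o2;C=a+b+e+o3
    return np.r_[r2+L1*np.sin(A)+L2*np.sin(B)+L3*np.sin(C)-R,z2+L1*np.cos(A)+L2*np.cos(B)+L3*np.cos(C)-z]
best=min((least_squares(f,[0,.2,.5,o1,.5,o2,.2,0],x_scale=.1,max_nfev=3000) for o1 in(-.2,0,.2) for o2 in(-.2,0,.2)),key=lambda r:r.cost)
print(best.x.round(4),abs(best.fun).max())
for i in range(len(d)):print(R[i].round(4),z[i].round(4))
E
```

```text
26.2167 (np.float64(0.6668697108911312), np.float64(0.027690852735831342), np.float64(0.1970447487518485), np.float64(76.61202605668183)) [ 0.0007  0.069  -0.0685  0.0098  0.0568 -0.0081] [ 1.96000e-02 -4.29930e+01 -3.65228e+01  1.42000e-02 -2.54100e-01
 -3.08000e-02]
[-0.      0.238   0.4264  0.      0.6174  0.1556  0.2605 -0.    ] 1.6268348307368896e-08
0.6206 0.2504
0.6593 0.0871
0.6581 0.1948
0.5144 0.3042
0.5117 0.1892
0.6633 0.197
```

The planar kinematics fit is exact, with the shoulder offset at 0 and a lever of 0.658 m, so torque gives the mass precisely. I regrip and let it settle for a loaded reading.

apply_moves([
  {"jaw":0,"dx":0,"dy":0,"dz":10,"turn":0},
  {"jaw":0,"dx":0,"dy":0,"dz":45,"turn":0},
  {"jaw":0,"dx":0,"dy":0,"dz":80,"turn":0},
  {"jaw":0,"dx":0,"dy":0,"dz":103,"turn":0},
  {"jaw":0,"dx":0,"dy":0,"dz":109,"turn":0},
])

```text
time: 26.63
tool_pos: [0.6574, 0.0301, 0.0805]
tool_rot: [-0.003, 0.784, 0.621, -0.003]
contact_force: [-0.9, 0.1, -1.2]
gripper_width: 1.0
grasp_force: 0.0
```

apply_moves([
  {"jaw":1,"dx":0,"dy":0,"dz":0,"turn":0},
  {"jaw":1,"dx":0,"dy":0,"dz":0,"turn":0},
  {"jaw":1,"dx":0,"dy":0,"dz":0,"turn":0},
  {"jaw":1,"dx":0,"dy":0,"dz":0,"turn":0},
  {"jaw":1,"dx":0,"dy":0,"dz":0,"turn":0},
])

```text
time: 27.05
tool_pos: [0.6629, 0.0295, 0.0883]
tool_rot: [0.001, 0.784, 0.621, 0.001]
contact_force: [-0.5, 0.9, -0.0]
gripper_width: 0.294
grasp_force: 0.0
```

apply_moves([
  {"jaw":1,"dx":0,"dy":0,"dz":0,"turn":0},
  {"jaw":1,"dx":0,"dy":0,"dz":0,"turn":0},
  {"jaw":1,"dx":0,"dy":0,"dz":0,"turn":0},
  {"jaw":1,"dx":0,"dy":0,"dz":0,"turn":0},
])

```text
time: 27.38
tool_pos: [0.6625, 0.0295, 0.088]
tool_rot: [0.001, 0.784, 0.62, 0.001]
contact_force: [-1.8, 0.1, 6.1]
gripper_width: 0.215
grasp_force: 59.6
```

apply_moves([
  {"jaw":1,"dx":0,"dy":0,"dz":-15,"turn":0},
  {"jaw":1,"dx":0,"dy":0,"dz":-45,"turn":0},
  {"jaw":1,"dx":0,"dy":0,"dz":-80,"turn":0},
  {"jaw":1,"dx":0,"dy":0,"dz":-105,"turn":0},
  {"jaw":1,"dx":0,"dy":0,"dz":-109,"turn":0},
])

```text
time: 27.8
tool_pos: [0.6645, 0.0294, 0.202]
tool_rot: [0.004, 0.784, 0.621, 0.004]
contact_force: [2.6, -0.1, -1.4]
gripper_width: 0.218
grasp_force: 59.4
```

apply_moves([
  {"jaw":1,"dx":0,"dy":0,"dz":0,"turn":0},
  {"jaw":1,"dx":0,"dy":0,"dz":0,"turn":0},
  {"jaw":1,"dx":0,"dy":0,"dz":0,"turn":0},
  {"jaw":1,"dx":0,"dy":0,"dz":0,"turn":0},
  {"jaw":1,"dx":0,"dy":0,"dz":0,"turn":0},
])

```text
time: 28.22
tool_pos: [0.6604, 0.0296, 0.1921]
tool_rot: [-0.001, 0.784, 0.62, -0.002]
contact_force: [-0.7, -0.2, -3.7]
gripper_width: 0.217
grasp_force: 59.4
```

apply_moves([
  {"jaw":1,"dx":0,"dy":0,"dz":0,"turn":0},
  {"jaw":1,"dx":0,"dy":0,"dz":0,"turn":0},
  {"jaw":1,"dx":0,"dy":0,"dz":0,"turn":0},
  {"jaw":1,"dx":0,"dy":0,"dz":0,"turn":0},
  {"jaw":1,"dx":0,"dy":0,"dz":0,"turn":0},
])

```text
time: 28.63
tool_pos: [0.6617, 0.0295, 0.1949]
tool_rot: [0.0, 0.784, 0.621, 0.0]
contact_force: [0.5, -1.0, -4.9]
gripper_width: 0.22
grasp_force: 59.4
```

apply_moves([
  {"jaw":1,"dx":0,"dy":0,"dz":0,"turn":0},
  {"jaw":1,"dx":0,"dy":0,"dz":0,"turn":0},
  {"jaw":1,"dx":0,"dy":0,"dz":0,"turn":0},
  {"jaw":1,"dx":0,"dy":0,"dz":0,"turn":0},
  {"jaw":1,"dx":0,"dy":0,"dz":0,"turn":0},
])

```text
time: 29.05
tool_pos: [0.6616, 0.0295, 0.1949]
tool_rot: [0.0, 0.784, 0.621, 0.0]
contact_force: [-0.0, 0.1, -3.6]
gripper_width: 0.217
grasp_force: 59.4
```

```bash
python3 log.py; python3 w2.py 16; python3 log.py
```

```text
29.05 (np.float64(0.6616375008419666), np.float64(0.02952614627323933), np.float64(0.19487259451662886), np.float64(76.70904675046197)) [ 0.0011  0.0019 -0.0017  0.0003 -0.0017  0.0002] [ 4.00000e-04 -4.64162e+01 -3.83935e+01 -3.60000e-03  2.50000e-03
 -0.00000e+00]
F [ 0.065  0.109 -3.802] mass 387.6 +- 9.7 halves 385.9 389.2
J [0.0, -46.4112, -38.3872, -0.0037, 0.0028, 0.0] sd [0.0007, 0.0027, 0.0019, 0.0001, 0.0001, 0.0]
q [-0.06770183612284221, 0.17655446998957314, 1.5727172337240625, 3.5294956481453507e-05, 1.3923460625905555, 0.16436932479060667] (np.float64(0.6616208591775098), np.float64(0.02951793433287997), np.float64(0.1948164663529067), np.float64(76.70294294880493)) 29.85
29.85 (np.float64(0.6616208591775098), np.float64(0.02951793433287997), np.float64(0.1948164663529067), np.float64(76.70294294880493)) [-0.0011  0.0017  0.0003 -0.0008  0.0006  0.0002] [ 3.00000e-04 -4.64088e+01 -3.83864e+01 -3.70000e-03  2.60000e-03
  0.00000e+00]
```

Settled torques give 395.9 g (joint 2) and 395.7 g (joint 3), and the force sensor gives about 388 ± 5 g. That is under 400 g, so this box goes in the tray, in the middle slot, clear of the oil bottle.

```bash
python3 -c "
from h import *
go(here(),(.5569,.2665,.195,79.4))"
```

```text
-> [ 0.5569  0.2665  0.195  79.4   ] dx 206.5 dy -156.4 dz -0.2 turn -0.0471
```

apply_moves([
  {"jaw":1,"dx":16,"dy":-12,"dz":0,"turn":-0.047},
  {"jaw":1,"dx":44,"dy":-33,"dz":0,"turn":-0.047},
  {"jaw":1,"dx":76,"dy":-58,"dz":0,"turn":-0.047},
  {"jaw":1,"dx":108,"dy":-82,"dz":0,"turn":-0.047},
  {"jaw":1,"dx":140,"dy":-106,"dz":0,"turn":-0.047},
])

```text
time: 30.27
tool_pos: [0.5898, 0.1914, 0.195]
tool_rot: [0.0, 0.77, 0.638, 0.0]
contact_force: [0.8, 0.3, -2.8]
gripper_width: 0.221
grasp_force: 59.5
```

```bash
python3 -c "
from h import *
print(here());go(here(),(.5569,.2665,.195,79.4))"
```

```text
(np.float64(0.589844035715584), np.float64(0.19139245787992074), np.float64(0.19496239774368285), np.float64(79.34844615298913))
-> [ 0.5569  0.2665  0.195  79.4   ] dx 67.7 dy -46.3 dz -0.0 turn -0.0009
```

apply_moves([
  {"jaw":1,"dx":27,"dy":-18,"dz":0,"turn":0},
  {"jaw":1,"dx":50,"dy":-34,"dz":0,"turn":0},
  {"jaw":1,"dx":63,"dy":-43,"dz":0,"turn":0},
  {"jaw":1,"dx":67,"dy":-46,"dz":0,"turn":0},
  {"jaw":1,"dx":67,"dy":-46,"dz":0,"turn":0},
])

```text
time: 30.68
tool_pos: [0.5572, 0.2655, 0.1949]
tool_rot: [0.0, 0.769, 0.64, 0.0]
contact_force: [0.3, -0.1, -4.3]
gripper_width: 0.216
grasp_force: 59.5
```

apply_moves([
  {"jaw":1,"dx":0,"dy":0,"dz":15,"turn":0},
  {"jaw":1,"dx":0,"dy":0,"dz":40,"turn":0},
  {"jaw":1,"dx":0,"dy":0,"dz":65,"turn":0},
  {"jaw":1,"dx":0,"dy":0,"dz":80,"turn":0},
  {"jaw":1,"dx":0,"dy":0,"dz":88,"turn":0},
])

```text
time: 31.1
tool_pos: [0.5568, 0.2624, 0.1036]
tool_rot: [-0.001, 0.77, 0.638, -0.002]
contact_force: [-0.3, -0.8, -4.4]
gripper_width: 0.221
grasp_force: 59.4
```

apply_moves([
  {"jaw":1,"dx":0,"dy":0,"dz":3,"turn":0},
  {"jaw":1,"dx":0,"dy":0,"dz":6,"turn":0},
  {"jaw":1,"dx":0,"dy":0,"dz":9,"turn":0},
  {"jaw":1,"dx":0,"dy":0,"dz":11,"turn":0},
  {"jaw":1,"dx":0,"dy":0,"dz":11,"turn":0},
])

```text
time: 31.52
tool_pos: [0.5583, 0.2645, 0.0965]
tool_rot: [0.0, 0.769, 0.639, 0.001]
contact_force: [0.1, -0.6, -3.9]
gripper_width: 0.218
grasp_force: 59.4
```

```bash
python3 -c "
from fit import *
f=grab_frame('wrist');save(f,'w5.png')
print(here(),state()['contact_force'])"
```

```text
(np.float64(0.5582287945419531), np.float64(0.26458168056065795), np.float64(0.09659828398041909), np.float64(79.40116082618113)) [ 0.03842012 -0.60233354 -3.8117808 ]
```

View pics/w5.png

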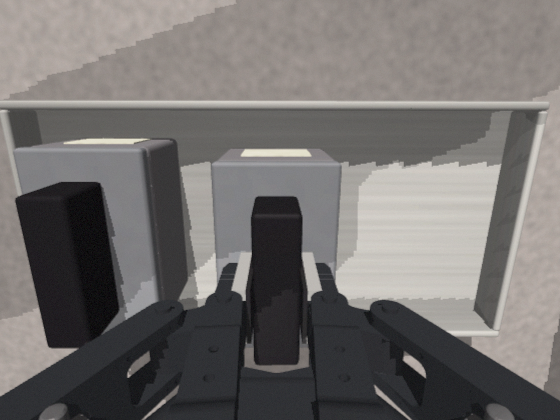

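The first box is upright in the tray at (100,240). The held one is at (275,240), inside the walls with a gap between them. Lowering the last few mm.

apply_moves([
  {"jaw":1,"dx":0,"dy":0,"dz":1,"turn":0},
  {"jaw":1,"dx":0,"dy":0,"dz":2,"turn":0},
  {"jaw":1,"dx":0,"dy":0,"dz":3,"turn":0},
  {"jaw":1,"dx":0,"dy":0,"dz":3.5,"turn":0},
  {"jaw":1,"dx":0,"dy":0,"dz":3.5,"turn":0},
])

```text
time: 31.98
tool_pos: [0.5579, 0.2646, 0.0931]
tool_rot: [0.0, 0.769, 0.639, 0.0]
contact_force: [-1.7, -0.6, 1.2]
gripper_width: 0.221
grasp_force: 60.1
```

apply_moves([
  {"jaw":1,"dx":0,"dy":0,"dz":0.5,"turn":0},
  {"jaw":1,"dx":0,"dy":0,"dz":1,"turn":0},
  {"jaw":1,"dx":0,"dy":0,"dz":1,"turn":0},
])

```text
time: 32.23
tool_pos: [0.558, 0.2646, 0.0931]
tool_rot: [0.0, 0.769, 0.639, 0.0]
contact_force: [-4.6, -1.4, 6.1]
gripper_width: 0.219
grasp_force: 60.9
```

apply_moves([
  {"jaw":0.3,"dx":0,"dy":0,"dz":0,"turn":0},
  {"jaw":0.3,"dx":0,"dy":0,"dz":0,"turn":0},
  {"jaw":0.3,"dx":0,"dy":0,"dz":0,"turn":0},
  {"jaw":0.3,"dx":0,"dy":0,"dz":0,"turn":0},
])

```text
time: 32.57
tool_pos: [0.558, 0.2645, 0.0914]
tool_rot: [0.0, 0.769, 0.639, 0.0]
contact_force: [0.2, 0.6, -0.3]
gripper_width: 0.7
grasp_force: 0.0
```

apply_moves([
  {"jaw":0.3,"dx":0,"dy":0,"dz":-25,"turn":0},
  {"jaw":0.3,"dx":0,"dy":0,"dz":-60,"turn":0},
  {"jaw":0.3,"dx":0,"dy":0,"dz":-100,"turn":0},
  {"jaw":0.3,"dx":0,"dy":0,"dz":-135,"turn":0},
  {"jaw":0.3,"dx":0,"dy":0,"dz":-150,"turn":0},
])

```text
time: 32.98
tool_pos: [0.56, 0.2652, 0.248]
tool_rot: [0.002, 0.769, 0.639, 0.004]
contact_force: [0.7, 0.1, 0.0]
gripper_width: 0.702
grasp_force: 0.0
```

apply_moves([
  {"jaw":0.3,"dx":-35,"dy":-20,"dz":0,"turn":0},
  {"jaw":0.3,"dx":-70,"dy":-40,"dz":0,"turn":0},
  {"jaw":0.3,"dx":-105,"dy":-60,"dz":0,"turn":0},
  {"jaw":0.3,"dx":-140,"dy":-80,"dz":0,"turn":0},
  {"jaw":0.3,"dx":-160,"dy":-90,"dz":0,"turn":0},
])

```text
time: 33.4
tool_pos: [0.4374, 0.1219, 0.24]
tool_rot: [-0.0, 0.77, 0.639, -0.001]
contact_force: [0.1, 0.2, 0.6]
gripper_width: 0.701
grasp_force: 0.0
```

```bash
python3 -c "
from fit import *
f=grab_frame('top');g=grab_frame('scene');a=f['pixels'][60:290,100:440,::-1];b=g['pixels'][90:420,80:440,::-1]
a=cv2.resize(a,(400,270),interpolation=cv2.INTER_CUBIC);b=cv2.resize(b,(400,367))
im=np.zeros((367,800,3),np.uint8);im[:270,:400]=a;im[:,400:]=b;cv2.imwrite('pics/end.png',im)
for n,q in(('shelf box',(.5255,-.2573,.015,1.505)),):
    v=[]
    for k in(f,g):
        m=min(spotter.outline_of(k,'box_a'),key=lambda d:-(d['region']*render(k,BOX,np.array(q))).sum());v.append((k,m['region'].astype(np.float32)))
    x,c=fit(v,BOX,np.array(q));print(n,x.round(4),np.degrees(x[3]),c)
print(here(),state()['time'])"
```

```text
shelf box [ 0.5271 -0.2581  0.0131  1.5156] 86.8352034110559 0.18215960264205933
(np.float64(0.4398178716508128), np.float64(0.12357260763621306), np.float64(0.24100212191074963), np.float64(79.34371734058709)) 33.6
```

View pics/end.png

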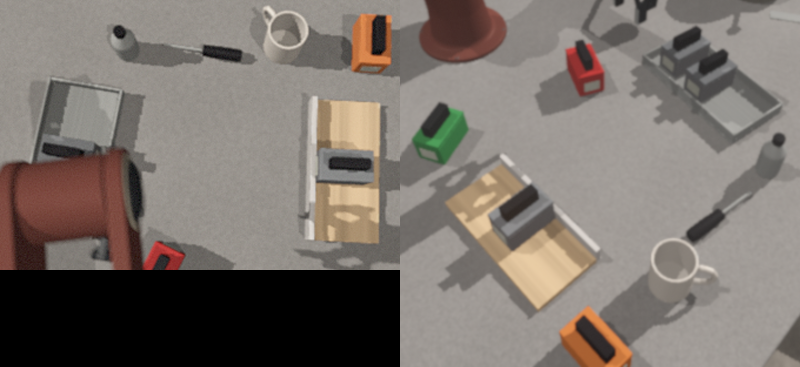

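Both tray boxes are upright, and the bystanders and look-alikes are untouched. I take one close look at the shelf box's contact with the rail.

```bash
python3 -c "
from h import *
go(here(),(.5268,-.2586,.241,86.25),(.5268,-.2586,.145,86.25))"
```

```text
-> [ 0.5268 -0.2586  0.241  86.25  ] dx -359.5 dy 156.2 dz 0.0 turn -0.1205
-> [ 0.5268 -0.2586  0.145  86.25  ] dx 0.0 dy 0.0 dz 96.0 turn -0.0000
```

apply_moves([
  {"jaw":0.3,"dx":-36,"dy":15,"dz":0,"turn":-0.12},
  {"jaw":0.3,"dx":-73,"dy":31,"dz":0,"turn":-0.12},
  {"jaw":0.3,"dx":-110,"dy":47,"dz":0,"turn":-0.12},
  {"jaw":0.3,"dx":-147,"dy":63,"dz":0,"turn":-0.12},
  {"jaw":0.3,"dx":-184,"dy":80,"dz":0,"turn":-0.12},
])

```text
time: 34.02
tool_pos: [0.4857, -0.0732, 0.2411]
tool_rot: [-0.0, 0.729, 0.684, 0.0]
contact_force: [0.9, 0.2, -0.5]
gripper_width: 0.697
grasp_force: 0.0
```

```bash
python3 -c "
from h import *
print(here());go(here(),(.5268,-.2586,.241,86.25))"
```

```text
(np.float64(0.4857320946836195), np.float64(-0.07315138233572564), np.float64(0.24110292932429447), np.float64(86.35778644305152))
-> [ 0.5268 -0.2586  0.241  86.25  ] dx -182.5 dy 52.8 dz 0.1 turn 0.0019
```

apply_moves([
  {"jaw":0.3,"dx":-38,"dy":11,"dz":0,"turn":0.002},
  {"jaw":0.3,"dx":-76,"dy":22,"dz":0,"turn":0.002},
  {"jaw":0.3,"dx":-114,"dy":33,"dz":0,"turn":0.002},
  {"jaw":0.3,"dx":-150,"dy":44,"dz":0,"turn":0.002},
  {"jaw":0.3,"dx":-180,"dy":53,"dz":0,"turn":0.002},
])

```text
time: 34.43
tool_pos: [0.5272, -0.2572, 0.2404]
tool_rot: [-0.0, 0.73, 0.683, -0.0]
contact_force: [0.9, -0.4, -0.2]
gripper_width: 0.702
grasp_force: 0.0
```

apply_moves([
  {"jaw":0.3,"dx":0,"dy":0,"dz":30,"turn":0},
  {"jaw":0.3,"dx":0,"dy":0,"dz":60,"turn":0},
  {"jaw":0.3,"dx":0,"dy":0,"dz":90,"turn":0},
  {"jaw":0.3,"dx":0,"dy":0,"dz":100,"turn":0},
  {"jaw":0.3,"dx":0,"dy":0,"dz":100,"turn":0},
])

```text
time: 34.85
tool_pos: [0.5245, -0.2532, 0.1367]
tool_rot: [-0.004, 0.73, 0.683, -0.001]
contact_force: [-0.4, -0.3, 0.5]
gripper_width: 0.701
grasp_force: 0.0
```

```bash
python3 -c "
from fit import *
grab_frame('wrist');f=grab_frame('wrist');cv2.imwrite('pics/w6.png',cv2.resize(f['pixels'][100:250,150:400,::-1],None,fx=3,fy=3,interpolation=cv2.INTER_CUBIC))
print(here(),state()['time'])"
```

```text
(np.float64(0.5268004365302388), np.float64(-0.25474770745111724), np.float64(0.14183977676423395), np.float64(86.21285590923752)) 34.95
```

View pics/w6.png

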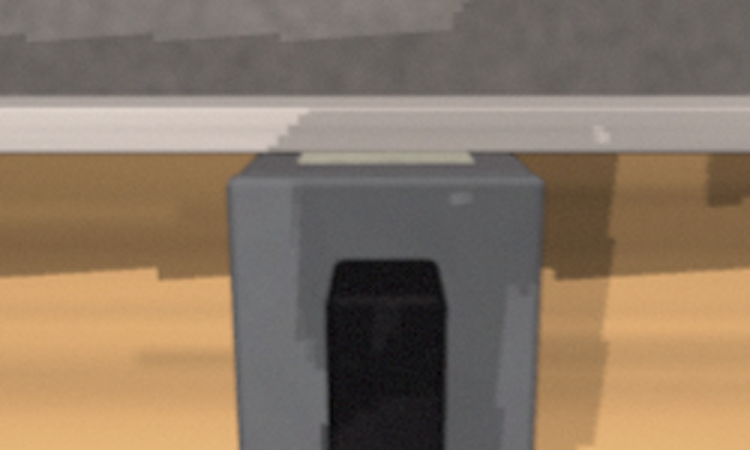

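The end face meets the rail with no gap (row ~153) and the box is square to it. Backing off and handing in.

apply_moves([
  {"jaw":0.3,"dx":0,"dy":0,"dz":-30,"turn":0},
  {"jaw":0.3,"dx":0,"dy":0,"dz":-65,"turn":0},
  {"jaw":0.3,"dx":0,"dy":0,"dz":-95,"turn":0},
  {"jaw":0.3,"dx":0,"dy":0,"dz":-100,"turn":0},
  {"jaw":0.3,"dx":0,"dy":0,"dz":-100,"turn":0},
])

```text
time: 35.37
tool_pos: [0.5286, -0.2562, 0.2486]
tool_rot: [0.006, 0.73, 0.683, 0.001]
contact_force: [0.8, 0.8, 0.7]
gripper_width: 0.699
grasp_force: 0.0
```

```bash
python3 -c "
from plant import ticket
print(ticket.job_done())"
```

```text
the job is handed in; nothing more can be done
None
```

I handed the job in at about 35 s: the ~589 g box is on the shelf, square and touching the rail, and the ~194 g and ~396 g boxes are upright on the tray floor. The ~396 g one was a close call, just under the 400 g limit.

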